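Refill the coir-puck dispenser and hook its rain hood shut

ROBOT

A 6-joint arm with a two-finger parallel gripper is mounted at the origin on the work surface. World frame = base frame: x ahead of the robot, y to its left, z up, the work surface at z = 0. Lengths are in m, angles in rad, forces in N, time in s.
With the tool pointing down it reaches from about 0.35 to 0.775 m from the base axis. Payload 7.3 kg.
Tool frame: the origin (TCP) lies at the very end of the fingers, on their centre line; the grasp point (between the pads) lies 19 mm behind it; z points along the fingers, y is the line along which they close (so a half turn about z gives the same grasp; the last joint's range is limited). The gripper opens to 92 mm and grips with 3 to 60 N. Pads are 19 mm wide; open, the fingers measure 130 mm over their backs; the gripper's body (75 mm by 190 mm) begins 47 mm behind the grasp point.
Start: joints at [1.146, 0.342, 1.524, -0, 1.275, -0.146], TCP at [0.144, 0.505, 0.227] pointing down, gripper open.
Joint ranges: [-2.53, 2.53], [-0.77, 2.02], [0.04, 2.7], [-1, 4.14], [0.28, 2.66], [-3.11, 3.11]. Speed limits (rad/s): [2.57, 2.57, 3.14, 3.14, 3.14, 3.14].

INTERFACE

Orientations are given as [roll, pitch, yaw] about the fixed x, y, z axes, in that order (R = Rz(yaw) Ry(pitch) Rx(roll)).
In Python, from cell import robot gives the robot as it stands. The module is installed in compiled form; this text tells all that it offers.
- The arm moves only by the tool arm_command, never from a script. Its argument "moves" is a list of rows, each a list of 3 entries, a list of its own where there are three numbers: the shift along the tool's x, y, z in m, then the turn, a rotation vector about the tool's x, y, z in rad, then the finger opening in m, from 0 to 0.0918. In form: [[[dx, dy, dz], [ax, ay, az], claw], ...]. A call has exactly 5 rows; each row is the pose to reach, as a shift and turn from the pose commanded when the call began, along the tool's axes at that moment; what a row does not reach only later rows make up. A row lasts 1/10 s, in which the tool goes at most 50 mm and 8.59 degrees, less where a joint would pass 70% of its speed; a pose out of reach is approached as far as the arm can. A call with a gripper value outside its range is refused whole. The fingers move at their own pace and stop on an object; "squeeze" is the grip in N (left out, the last holds). Time passes only in rows, so rows that repeat a pose let the fingers close, or fill a call up. It gives the time, the measured TCP pose, the force, the opening and the grip force at its end, in the units of the state.
- robot.observe(): the state, without advancing time (a new reading comes with each control period).
- robot.read_camera(name): name is "side" or "top"; returns the picture (384x512x3 uint8, red, green, blue); there is no depth.
- robot.camera_model(name): a dict with "fx", "fy", "cx", "cy" (pixels), "R" (3x3) and "t" (3): a world point X has camera coordinates R X + t. Camera axes: x right, y down, z forward; pixel columns grow to the right and rows downward; lengths in m; the calibration is good to about 2 mm. A picture is of the moment at which its call begins. camera_model takes no time and is no camera call.
- robot.hand_in(): hands the job in; it is judged then, once.
The state is a dict: "time": time; "qpos": joint angles; "qvel": joint speeds; "joint_efforts": joint torques, N m; "tool_pos": TCP position; "tool_rot": TCP orientation; "contact_force": force on the tool from outside, world axes, zero at the start; "torque": the same for the moment, N m; "opening": finger opening in m; "grip_force": force on a finger pad.
Only numpy, scipy, OpenCV 4.12 (cv2) and the standard library are available. Lean on these libraries where they do the work, as an engineer would, in place of code of your own. Each camera call takes 0.05 s, during which the arm holds its last target. There are 200 camera calls.

TASK

Rain is coming: press every coir puck lying on the cork mat down into the spring dispenser at the far end of the rack, one on top of another, until each has snapped under the catches. Then take the hooked pole from its cradle, put its hook down through the ring eye of the tilted-out rain hood and swing the hood fully shut with it, keeping the hook in the eye until it is shut and never touching the hood with the hand or arm. Finally lay the pole back in its cradle, hook hanging down, and leave the pot, fork and pail where they are.

Things in the scene. Friction and masses are not known exactly. Their poses are not given: they have to be found in the camera images.
- dispenser: Fixed steel stack magazine, open at the top. Origin on its axis at rack height; z up, x away from the robot to the hood hinge. Four 8 mm rods (tops at z 120 mm) at x, y = +-25.8 mm guide a puck with 2.5 mm play; cheeks at x +-44 mm carry the catches. The -y and +y sides are open (43 mm between rods), so fingers that close along y can go down astride a puck. Holds six.
- catch_far (a joint): Angle (0 = at rest, grows outwards) of one of two like sprung catch leaves, 18 mm wide, hung at x +-39, z 118 mm of the dispenser, slanting down and in to tips at x +-25, z 98 mm. A puck pushed down swings them outwards; they snap back over its top. A puck merely lying on them has its underside at about z 105 mm; push the underside down to about 77 mm to snap it in.
- follower (a joint): Downward travel (m) of the follower disc (52 mm wide, top at z 90 mm of the dispenser at 0) on a spring of 45 N/m, preload 1.4 N. It carries the stack and presses the top puck up against the catch tips: that puck's top is then at z about 98 mm, its underside at about 86 mm. Pressing a puck in takes about 3 to 10 N.
- hood (a joint): Angle of the aluminium rain hood, rad: 0 = shut (stop), 0.8 to 0.95 at the start = tilted out away from the robot. Hinge axis along the dispenser's y; friction of 0.45 N m holds it where it is left. Shut, it is an upright sheet 150 mm wide, 200 mm high above the hinge, with a roof reaching 118 mm from its top towards the robot over the magazine, and a ring eye beyond the roof's edge.
- hood_hinge (a point): Middle of the hood's hinge line, in the dispenser's frame at x 70, y 0, z 20 mm.
- hood_eye (a point): Centre of the steel ring eye on the roof's front edge (hole 32 mm, bar 7 mm). Hood shut: at x -145, z +200 mm from the hinge line (dispenser's axes); it turns with the hood, at the start some 260 mm above the rack, beyond the hand's reach. The ring is level at a hood angle of 0.45 rad, so a hook hanging straight down fits through it from above at every angle.
- pole: Hook pole, about 0.22 kg: square aluminium tube 14 x 14 mm along its own x. Origin on the tube's axis at the balance point, about midway between the cradle's supports: grip it there. Tube from x -150 (rubber end block, 20 mm square) to x +190 mm. The hook, a round 8 mm pin, hangs down (-z) at x +190 to z -51 mm. z up; at the start the hook points away from the robot.
- pole_hook (a point): Point on the hook pin's axis, 27 mm below the tube's axis, at x 190 mm of the pole.
- cradle: Fixed wooden cradle for the pole, along its own x. Origin at rack height under its middle. Two supports at x = +-85 mm (16 mm thick along x), their slot floors at z 50 mm, slots 30 mm wide and open upwards with side cheeks (10 mm thick) to z 68 mm. The pole lies in it with its axis at z 57 mm, its x along the cradle's x.
- mat: Fixed cork mat 300 x 200 x 6 mm, origin under its middle; the pucks lie on it. It may be on either side, the cradle on the other.
- puck1: Brown pressed coir puck, a flat disc of 60 mm diameter, 12 mm thick, 40 g, origin at the centre of its underside. May be absent (4 to 6 are present).
- puck2: Brown pressed coir puck, a flat disc of 60 mm diameter, 12 mm thick, 40 g, origin at the centre of its underside. May be absent (4 to 6 are present).
- puck3: Brown pressed coir puck, a flat disc of 60 mm diameter, 12 mm thick, 40 g, origin at the centre of its underside. May be absent (4 to 6 are present).
- puck4: Brown pressed coir puck, a flat disc of 60 mm diameter, 12 mm thick, 40 g, origin at the centre of its underside. May be absent (4 to 6 are present).
- puck5: Brown pressed coir puck, a flat disc of 60 mm diameter, 12 mm thick, 40 g, origin at the centre of its underside. May be absent (4 to 6 are present).
- puck6: Brown pressed coir puck, a flat disc of 60 mm diameter, 12 mm thick, 40 g, origin at the centre of its underside. May be absent (4 to 6 are present).
- pot: Bystander: terracotta pot, 116 mm wide, 100 mm high, origin under its middle.
- fork: Bystander: hand gardening fork lying flat, about 260 mm long, under 26 mm high, origin near its middle on the rack, prongs to +x.
- pail: Bystander: blue plastic pail, 180 mm wide, 172 mm high, origin under its middle.
Things that resemble listed ones, but are neither listed nor needed, are in the scene too. What is shaped like the puck3 but purple or yellow is not meant.

How it is judged:
By the outcome, as a careful person would: the job done as asked, in the order asked, and still so for the second after the job is handed in, with the robot touching nothing.
Of puck1, puck2, puck3, puck4, puck5, puck6 only 4 to 6 are there at a start; the rules pass over those that are not, and their reading is None.
At some moment in a run one of puck1, puck2, puck3, puck4, puck5, puck6 may be knocked a few centimetres aside while the robot is not near it.
It also fails if it takes over 210 s, if anything falls off the work surface, if the arm or the gripper's body presses on something with over 40 N, if the wrist force passes 120 N, or if a joint passes its speed limit or range.

## Working session

There is one attempt and no reset: what is moved stays moved. The work goes in short steps, Python scripts to look and compute and a tool call to move; the robot and the scene stay as the last step left them, time stands still between calls to the robot, and variables do not carry over. Pictures are saved under pics/ and viewed, at most 14 in all, crops included, and the job is handed in when it is done.

Besides the shell and the picture viewer there is one more tool, called after "Request:" by a JSON object that holds its "method" and its "body", one argument or row to a line. arm_command: Moves the arm, as the interface text tells. Its arguments: {"type":"object","properties":{"moves":{"type":"array"},"squeeze":{"type":"number"}},"required":["moves"]}

```bash
mkdir -p pics; ls; cat > h.py <<'E'
import numpy as np, cv2
from cell import robot
def snap(n,f=None):
    im=robot.read_camera(n)
    if f: cv2.imwrite('pics/'+f,cv2.cvtColor(im,cv2.COLOR_RGB2BGR))
    return im
def ray(n,u,v):
    m=robot.camera_model(n);R=np.array(m['R']);t=np.array(m['t'])
    d=R.T@np.array([(u-m['cx'])/m['fx'],(v-m['cy'])/m['fy'],1]);return -R.T@t,d
def onz(n,u,v,z):
    c,d=ray(n,u,v);return c+d*(z-c[2])/d[2]
def proj(n,X):
    m=robot.camera_model(n);p=np.array(m['R'])@np.array(X)+np.array(m['t'])
    return np.array([m['fx']*p[0]/p[2]+m['cx'],m['fy']*p[1]/p[2]+m['cy']])
def tri(a,b):
    # a,b: (cam,u,v)
    c1,d1=ray(*a);c2,d2=ray(*b)
    s=np.linalg.lstsq(np.c_[d1,-d2],c2-c1,rcond=None)[0]
    p,q=c1+d1*s[0],c2+d2*s[1];return (p+q)/2,np.linalg.norm(p-q)
E
python3 - <<'E'
from h import *
np.set_printoptions(precision=4,suppress=True)
snap('top','t0.png');snap('side','s0.png')
for n in('top','side'):
    m=robot.camera_model(n);print(n,m['fx'],m['cx'],m['cy'],ray(n,m['cx'],m['cy']))
print(robot.observe())
E
```

```text
pics
top 393.1369480157548 256.91691611935454 191.21146556039344 (array([ 0.3402, -0.0147,  1.4209]), array([ 0.1305,  0.0018, -0.9914]))
side 383.6787443696128 253.53747885195148 188.57418181557782 (array([ 0.4042, -1.1829,  0.8897]), array([ 0.0924,  0.8446, -0.5274]))
{'time': 0.1, 'qpos': array([ 1.146 ,  0.3427,  1.5249,  0.    ,  1.2754, -0.146 ]), 'qvel': array([ 0.0007, -0.0016, -0.0029, -0.0002,  0.0005,  0.0003]), 'joint_efforts': array([  0.0022, -43.1997, -24.4698,   0.0719,   0.0526,  -0.0001]), 'tool_pos': array([0.1443, 0.5044, 0.2261]), 'tool_rot': array([-3.1402, -0.0002,  2.8628]), 'contact_force': array([ 0.296 , -0.0268,  0.2584]), 'torque': array([ 0.0056, -0.0241, -0.0361]), 'grip_force': 0.0, 'opening': 0.0920246597032129}
```

View pics/t0.png

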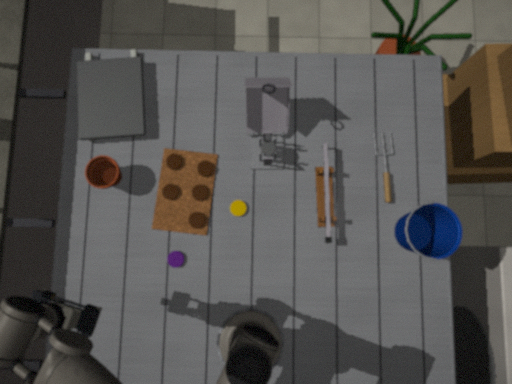

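View pics/s0.png

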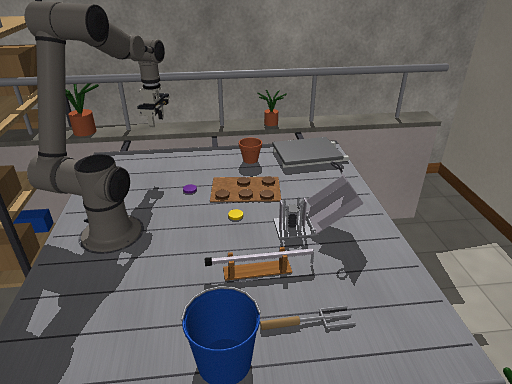

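The top view shows five brown pucks on the mat at (176,161), (206,168), (172,191), (201,196) and (198,220). The decoys are a yellow disc at (238,208) and a purple disc at (177,259). The dispenser is near (275,152), the hood near (268,105), and the eye at about (268,88), with a loose ring lying at (338,125). The cradle and pole run from (327,240) to (326,145), with the hook at the far end. The side view agrees. Next I'll take close crops.

```bash
python3 - <<'E'
import cv2,numpy as np
t=cv2.imread('pics/t0.png');s=cv2.imread('pics/s0.png')
a=cv2.resize(t[70:250,230:350],None,fx=3.3,fy=3.3,interpolation=cv2.INTER_CUBIC) # 396x594
cv2.imwrite('pics/c1.png',np.clip(a*1.3,0,255))
b=cv2.resize(s[170:290,195:370],None,fx=4.5,fy=4.5,interpolation=cv2.INTER_CUBIC)
cv2.imwrite('pics/c2.png',b)
E
python3 - <<'E'
from h import *
np.set_printoptions(precision=4,suppress=True)
for n,box in(('top',(140,225,145,245)),('side',(205,290,170,210))):
    im=cv2.imread(f'pics/{n[0]}0.png');h=cv2.cvtColor(im,cv2.COLOR_BGR2HSV)
    x0,x1,y0,y1=box
    c=h[y0:y1,x0:x1]
    print(n,'mat', h[205,185] if n=='top' else h[182,232],'puck',h[191,172] if n=='top' else h[193,222])
E
```

```text
top mat [ 16 142 120] puck [ 16 178  63]
side mat [ 14 137 132] puck [ 12 114 110][ WARN:0@0.026] global loadsave.cpp:1063 imwrite_ Unsupported depth image for selected encoder is fallbacked to CV_8U.
```

View pics/c1.png

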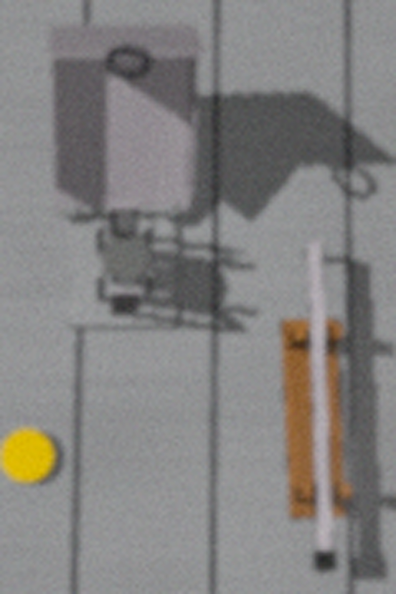

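View pics/c2.png

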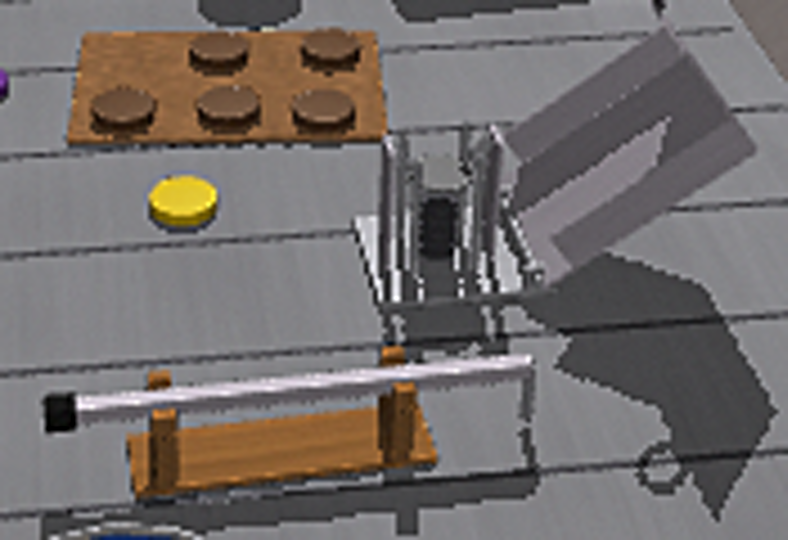

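The crops confirm the choice: the five brown discs on the cork are the pucks, the yellow disc is outside the mat, and the pole has its black end towards the robot. The ring eye is at about px (269,89) in the top view and (341,172) in the side view. Now I'll measure.

```bash
python3 - <<'E'
from h import *
np.set_printoptions(precision=4,suppress=True)
T=np.mean([snap('top') for _ in range(4)],0).astype(np.uint8)
S=np.mean([snap('side') for _ in range(4)],0).astype(np.uint8)
cv2.imwrite('pics/Ta.png',T[...,::-1]);cv2.imwrite('pics/Sa.png',S[...,::-1])
def blobs(im,box,f):
    x0,x1,y0,y1=box;h=cv2.cvtColor(im,cv2.COLOR_RGB2HSV)[y0:y1,x0:x1].astype(int)
    n,l,st,c=cv2.connectedComponentsWithStats(f(h).astype(np.uint8))
    return [(c[i][0]+x0,c[i][1]+y0,st[i][4]) for i in range(1,n) if st[i][4]>25]
pt=blobs(T,(150,222,145,240),lambda h:(h[...,2]<92)&(h[...,0]<25)&(h[...,1]>120))
for u,v,a in pt: print('puck top',round(u,1),round(v,1),a,onz('top',u,v,.016))
a=cv2.resize(T[70:172,240:300],None,fx=5.8,fy=5.8,interpolation=cv2.INTER_CUBIC)
b=cv2.resize(S[165:245,270:366],None,fx=4.5,fy=4.5,interpolation=cv2.INTER_CUBIC)
c=np.zeros((600,800,3),np.uint8);c[:a.shape[0],:a.shape[1]]=a;c[:b.shape[0],360:360+b.shape[1]]=b
cv2.imwrite('pics/c3.png',np.clip(c[...,::-1]*1.4,0,255).astype(np.uint8));print(a.shape,b.shape)
print('eye',tri(('top',268.9,88.8),('side',341.2,171.9)))
E
```

```text
puck top 175.3 161.6 252 [0.6277 0.2872 0.016 ]
puck top 206.0 168.6 240 [0.604  0.1743 0.016 ]
puck top 171.8 191.7 250 [0.5172 0.2946 0.016 ]
puck top 201.4 192.5 268 [0.5163 0.1879 0.016 ]
puck top 198.1 219.9 268 [0.4176 0.1957 0.016 ]
(592, 348, 3) (360, 432, 3)
eye (array([ 0.8337, -0.0448,  0.2236]), np.float64(0.01237240217359068))
```

View pics/c3.png

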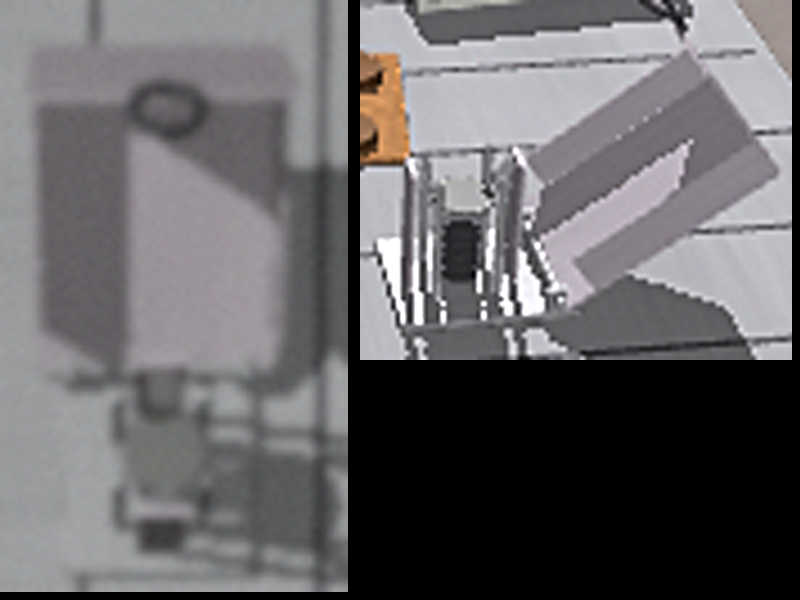

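The combined crop shows the dispenser's follower disc at about top px (268.4,148) and the eye at top px (269,88.6) and side px (341,168). I'll zoom in on the rod tops.

```bash
python3 - <<'E'
from h import *
np.set_printoptions(precision=4,suppress=True)
print('disc',onz('top',268.4,147.9,.09))
print('eye',tri(('top',269.,88.6),('side',341.,167.8)))
T=cv2.imread('pics/Ta.png');S=cv2.imread('pics/Sa.png')
def crop(im,x0,x1,y0,y1,f):
    a=cv2.resize(im[y0:y1,x0:x1],None,fx=f,fy=f,interpolation=cv2.INTER_CUBIC)
    for x in range(x0,x1,5): cv2.putText(a,str(x),(int((x+.5-x0)*f)-8,8),0,.3,(0,0,255));a[10:14,int((x+.5-x0)*f)]=(0,0,255)
    for y in range(y0,y1,5): cv2.putText(a,str(y),(0,int((y+.5-y0)*f)+3),0,.3,(0,0,255))
    return a
a=crop(T,252,284,132,174,14);b=crop(S,272,312,192,250,8.5)
c=np.zeros((600,800,3),np.uint8);c[:a.shape[0],:a.shape[1]]=np.clip(a*1.3,0,255);c[:b.shape[0],455:455+b.shape[1]]=b
cv2.imwrite('pics/c4.png',c)
E
```

```text
disc [ 0.6675 -0.0489  0.09  ]
eye (array([ 0.8294, -0.0449,  0.2398]), np.float64(0.015488024874629967))
```

View pics/c4.png

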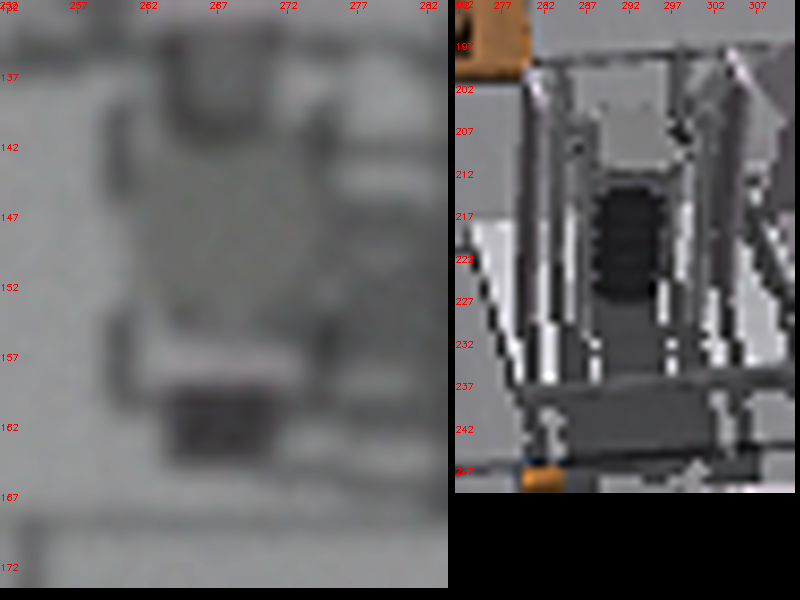

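The crop shows the rod tops in the top view at about (260.1,139), (274.8,139), (260.3,154.7) and (274.8,154.7). In the side view the front rod tops are near (281.3,200) and (304.3,197). I'll check these by projection.

```bash
python3 - <<'E'
from h import *
np.set_printoptions(precision=4,suppress=True)
q=[(260.1,139),(274.8,139),(260.3,154.7),(274.8,154.7)]
P=np.array([onz('top',*p,.12) for p in q]);print(P,P.mean(0))
c=P.mean(0);ps=0.03
for yaw in(0,.04):
  R=np.array([[np.cos(yaw),-np.sin(yaw)],[np.sin(yaw),np.cos(yaw)]])
  for sx in(-1,1):
    for sy in(-1,1):
      X=np.r_[c[:2]+R@np.array([sx,sy])*.0258,.12]
      print(yaw,sx,sy,'side',proj('side',X),'top',proj('top',X))
  print('disc',proj('top',np.r_[c[:2],.09]),proj('side',np.r_[c[:2],.09]))
# pole & pucks triang: column profiles
S=cv2.imread('pics/Sa.png');T=cv2.imread('pics/Ta.png')
h=cv2.cvtColor(S,cv2.COLOR_BGR2HSV).astype(int)
m=((h[...,0]<20)&(h[...,1]>75)&(h[...,2]<135))[175:202,210:284].astype(np.uint8)
m=((h[...,2]<125)&(h[...,0]<25)&(h[...,1]>60))[175:202,210:284].astype(np.uint8)
n,l,st,ce=cv2.connectedComponentsWithStats(m)
for i in range(1,n):
    if st[i][4]>20: print('side blob',ce[i]+[210,175],st[i])
for X in [[.6277,.2872,.018],[.604,.1743,.018],[.5172,.2946,.018],[.5163,.1879,.018],[.4176,.1957,.018]]: print(proj('side',X))
# pole in top: bright tube
g=T.astype(int).sum(2)
for v in(150,160,170,180,190,200,210,220,230): 
    r=g[v,316:342];b=r>r.max()-90;print(v,316+np.flatnonzero(b).mean(),r.max(),b.sum())
hs=cv2.cvtColor(T,cv2.COLOR_BGR2HSV)
bl=(hs[232:246,318:336,2]<60);ys,xs=np.nonzero(bl);print('end block',xs.mean()+318,ys.mean()+232,bl.sum())
for u in(215,222,235,245,255,265,275,295,305,310):
    r=S[240:275,u].astype(int).sum(1);b=r>r.max()-120;print('side',u,240+np.flatnonzero(b).mean(),b.sum(),r.max())
E
```

```text
[[ 0.6905 -0.0195  0.12  ]
 [ 0.6915 -0.0694  0.12  ]
 [ 0.6361 -0.0212  0.12  ]
 [ 0.6371 -0.0702  0.12  ]] [ 0.6638 -0.045   0.12  ]
0 -1 -1 side [284.9053 204.5708] top [275.0049 154.438 ]
0 -1 1 side [282.3755 196.7242] top [259.7382 154.1305]
0 1 -1 side [299.1415 203.6204] top [275.2232 139.5639]
0 1 1 side [296.1818 195.8295] top [260.0334 139.2591]
disc [267.2615 148.9292] [290.2568 206.9459]
0.04 -1 -1 side [285.248  204.7101] top [275.3085 154.1391]
0.04 -1 1 side [282.1539 196.897 ] top [260.0437 154.4297]
0.04 1 -1 side [299.357  203.4381] top [274.9176 139.2677]
0.04 1 1 side [295.8451 195.6998] top [259.7298 139.5549]
disc [267.2615 148.9292] [290.2568 206.9459]
side blob [268.    180.931] [ 51   1  15  11 116]
side blob [243.3684 181.4561] [ 27   2  14  10 114]
side blob [244.7942 195.6934] [  0  14  70  13 486]
[267.3793 178.9378]
[265.6119 192.6725]
[242.7037 179.5797]
[244.6883 192.2664]
[221.3152 192.752 ]
150 322.2307692307692 400 13
160 324.5 399 18
170 325.5 408 4
180 326.0 395 5
190 326.5 391 6
200 327.0 403 5
210 327.0 393 5
220 325.2 390 5
230 324.5 408 18
end block 328.0 239.5 20
side 215 259.0 3 744
side 222 258.0 3 654
side 235 257.0 3 697
side 245 256.0 3 696
side 255 255.0 3 694
side 265 254.0 3 699
side 275 253.0 3 699
side 295 251.5 2 692
side 305 250.5 2 686
side 310 249.5 2 630
```

```bash
python3 - <<'E'
from h import *
np.set_printoptions(precision=4,suppress=True,linewidth=150)
T=cv2.imread('pics/Ta.png').astype(int).sum(2)//3;S=cv2.imread('pics/Sa.png').astype(int).sum(2)//3
print('T along pole v136-150 (u323-328)');print(np.arange(136,150));print(T[136:150,323:328].max(1))
print('T v230-246',T[230:246,326:330].min(1))
for v in(172,185,200,215,228): print(v,np.arange(322,332)[0],T[v,322:332])
for z in(.05,.057,.064):
    print(z,[onz('top',u,v,z) for u,v in((325.4,170),(327.3,215))])
# rods in side view
c=np.array([.6638,-.045])
for v in (216,222,228):
    print('side row',v,'u276..311',S[v,276:312])
for name,sx,sy in(('front-',-1,-1),('front+',1,-1),('back-',-1,1),('back+',1,1)):
    print(name,[proj('side',np.r_[c+np.array([sx,sy])*.0258,z]) for z in(.12,.06,.0)])
# top rods: rows profile
for u in(259,260,261,274,275): print('u',u,'v134..164',T[134:165,u])
print('lines: row tops')
for v in(141,142,143,156,157,158,159): print(v,'u255..280',T[v,255:281])
E
```

```text
T along pole v136-150 (u323-328)
[136 137 138 139 140 141 142 143 144 145 146 147 148 149]
[112 112 113 113 112 111 115 122 129 131 131 131 132 132]
T v230-246 [127 127 127 125 121 115 100  68  38  35  34  40  61  87 104 109]
172 322 [ 60  74 108 129 134 129 102  66  50  55]
185 322 [ 74  85 100 121 131 126 111  91  77  70]
200 322 [ 74  79  94 118 131 134 130 112  88  76]
215 322 [ 77  76  82 101 119 130 128 109  91  78]
228 322 [109 109 106 107 123 131 135 135 125 113]
0.05 [array([ 0.6014, -0.2532,  0.05  ]), array([ 0.4419, -0.2594,  0.05  ])]
0.057 [array([ 0.6  , -0.252,  0.057]), array([ 0.4414, -0.2582,  0.057 ])]
0.064 [array([ 0.5987, -0.2508,  0.064 ]), array([ 0.4409, -0.2569,  0.064 ])]
side row 216 u276..311 [133 134 145  76  50  83 136  74  77 145  80  87  78  26  32  33  33  33  33  27  59  84 140 224  74  86  58  58  68  92  65  78  64  74  72  68]
side row 222 u276..311 [193 192 204  52  47  89 165  73  96 212  72  89  29  28  31  36  37  35  31  24  75  54 198 154  76 109  58  54  79 163 192  60  57  76 185 107]
side row 228 u276..311 [ 42 201 209  57  56 115 213  
[... 1359 characters left out ...]
114 113 105  85  69  81  91  85  75  68  62  64  65  71  73  75  76  70  59  58  72  80  84  83  85]
143 u255..280 [114 114 112 105  84  66  76  84  83  83  78  77  75  76  79  80  81  78  73  64  67  80  87  91  91  91]
156 u255..280 [116 115 115 109  89  68  82  99 107 101  97  95  93  90  90  86  83  76  66  54  46  58  62  67  68  67]
157 u255..280 [117 115 114 109  90  72  82 103 112 114 109 109 105 102 101 103 100  94  79  59  53  62  71  74  72  72]
158 u255..280 [115 116 117 109  88  71  84 101 107 108 106 105 100 101 101 102 100  98  85  67  62  73  81  85  84  83]
159 u255..280 [115 114 115 109  89  73  79  92  90  82  74  75  73  75  71  72  78  83  77  65  69  80  88  90  90  87]
```

```bash
python3 - <<'E'
from h import *
np.set_printoptions(precision=4,suppress=True,linewidth=150)
print('disp rod tops',onz('top',267.3,145.3,.12),'mid z.06 y',onz('top',267.35,149,.06)[1],'disc',onz('top',267.6,147.5,.09))
for x in(.664,.669):print('rod bottoms pred',proj('top',[x-.0258,-.02,.004]),proj('top',[x+.0258,-.02,.004]),'mid side',proj('side',[x,-.047,.06]))
print('pole far end',onz('top',325.0,142.7,.062),'near end',onz('top',328,242,.062))
# pole z: intersect side pixel rays with vertical plane thru pole line
for z0 in(.04,.057,.075):
  a,b=onz('top',325.4,170,z0),onz('top',327.3,215,z0)
  print(z0,[proj('side',a+(b-a)*t) for t in(0,1)])
print('mat',)
E
```

```text
disp rod tops [ 0.6691 -0.0443  0.12  ] mid z.06 y -0.04605019205167656 disc [ 0.6689 -0.0461  0.09  ]
rod bottoms pred [259.6926 161.1544] [259.9646 147.4299] mid side [290.0391 213.917 ]
rod bottoms pred [259.7191 159.8189] [259.9908 146.1067] mid side [291.3685 213.8251]
pole far end [ 0.6974 -0.2499  0.062 ] near end [ 0.3485 -0.2594  0.062 ]
0.04 [array([283.6245, 257.1653]), array([234.5562, 262.4229])]
0.057 [array([282.6726, 252.6662]), array([233.9347, 257.8135])]
0.075 [array([281.6534, 247.8487]), array([233.2694, 252.8792])]
mat
```

Estimates in metres:
- Dispenser about (0.669, -0.046).
- Pole centre about (0.503, -0.256, 0.058), yaw 0.04.
- Eye about (0.83, -0.045, 0.24).
- Five pucks located.

I'll move above the first puck, C at (0.517, 0.295).

Request:
{"method": "arm_command", "body": {
  "moves": [
    [[-0.046, -0.0077, 0], [0, 0, -0.07], 0.09],
    [[-0.092, -0.0154, 0], [0, 0, -0.14], 0.09],
    [[-0.138, -0.023, 0], [0, 0, -0.21], 0.09],
    [[-0.184, -0.031, 0], [0, 0, -0.2788], 0.09],
    [[-0.2294, -0.0384, 0], [0, 0, -0.2788], 0.09]
  ],
  "squeeze": 40
}}

```text
time: 1.0
tool_pos: [0.356, 0.4037, 0.2269]
tool_rot: [3.141, 0.0, -3.14]
contact_force: [0.5, 1.5, -0.7]
opening: 0.0898
grip_force: 0.0
```

Request:
{"method": "arm_command", "body": {
  "moves": [
    [[-0.033, -0.022, 0], [0, 0, 0], 0.085],
    [[-0.066, -0.044, 0], [0, 0, 0], 0.085],
    [[-0.099, -0.066, 0.03], [0, 0, 0], 0.085],
    [[-0.132, -0.088, 0.06], [0, 0, 0], 0.085],
    [[-0.163, -0.11, 0.1], [0, 0, 0], 0.085]
  ]
}}

```text
time: 1.5
tool_pos: [0.5168, 0.2957, 0.1304]
tool_rot: [3.14, 0.003, 3.141]
contact_force: [0.3, 0.8, -1.3]
opening: 0.0849
grip_force: 0.0
```

```bash
python3 - <<'E'
from h import *
np.set_printoptions(precision=4,suppress=True,linewidth=150)
o=robot.observe();print(o['tool_pos'],o['tool_rot'],o['contact_force'],o['opening'],o['qpos'])
S=snap('side');T=snap('top')
p=o['tool_pos'];print('tcp side',proj('side',p),'top',proj('top',p))
a=cv2.resize(S[120:210,195:295],None,fx=5,fy=5,interpolation=cv2.INTER_CUBIC)
b=cv2.resize(T[140:240,140:230],None,fx=3.2,fy=3.2,interpolation=cv2.INTER_CUBIC)
c=np.zeros((460,800,3),np.uint8);c[:a.shape[0],:500]=a;c[:b.shape[0],505:505+b.shape[1]]=b
cv2.imwrite('pics/c5.png',c[...,::-1])
E
```

```text
[0.5168 0.2957 0.1304] [3.1404 0.0029 3.1409] [ 0.3401  0.7858 -1.2747] 0.08491837090525711 [ 0.3911  0.5545  1.4595 -0.      1.1245 -1.179 ]
tcp side [242.0994 157.0551] top [164.0385 187.3036]
```

View pics/c5.png

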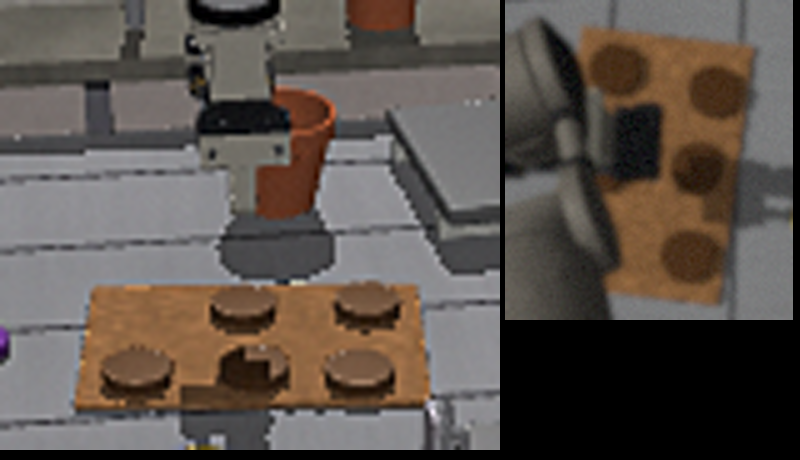

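The side crop shows the hand hanging at u≈243.5, right over puck C at u≈243.6. All five pucks are unmoved. Descend and grip.

Request:
{"method": "arm_command", "body": {
  "moves": [
    [[0, 0, 0.035], [0, 0, 0], 0.085],
    [[0, 0, 0.07], [0, 0, 0], 0.085],
    [[0, 0, 0.095], [0, 0, 0], 0.085],
    [[0, 0, 0.11], [0, 0, 0], 0.085],
    [[0, 0, 0.116], [0, 0, 0], 0.085]
  ]
}}

```text
time: 2.1
tool_pos: [0.5135, 0.2971, 0.0134]
tool_rot: [-3.141, -0.002, -3.141]
contact_force: [1.0, -0.1, 0.7]
opening: 0.0848
grip_force: 0.0
```

Request:
{"method": "arm_command", "body": {
  "moves": [
    [[0, 0, 0], [0, 0, 0], 0.085],
    [[0, 0, 0], [0, 0, 0], 0.05],
    [[0, 0, 0], [0, 0, 0], 0.05],
    [[0, 0, 0], [0, 0, 0], 0.05],
    [[0, 0, 0], [0, 0, 0], 0.05]
  ]
}}

```text
time: 2.6
tool_pos: [0.5149, 0.297, 0.0152]
tool_rot: [3.141, 0.001, 3.142]
contact_force: [-0.5, 0.4, 4.3]
opening: 0.0576
grip_force: 40.2
```

Request:
{"method": "arm_command", "body": {
  "moves": [
    [[0, 0, 0], [0, 0, 0], 0.08],
    [[0, 0, 0], [0, 0, 0], 0.08],
    [[0, 0, 0.002], [0, 0, 0], 0.08],
    [[0, 0, 0.004], [0, 0, 0], 0.08],
    [[0, 0, 0.004], [0, 0, 0], 0.08]
  ]
}}

```text
time: 3.1
tool_pos: [0.5142, 0.2966, 0.0099]
tool_rot: [-3.141, -0.001, -3.142]
contact_force: [0.9, -0.3, -0.1]
opening: 0.0801
grip_force: 0.0
```

Request:
{"method": "arm_command", "body": {
  "moves": [
    [[0, 0, 0], [0, 0, 0], 0.05],
    [[0, 0, 0], [0, 0, 0], 0.05],
    [[0, 0, 0], [0, 0, 0], 0.05],
    [[0, 0, 0], [0, 0, 0], 0.05],
    [[0, 0, 0], [0, 0, 0], 0.05]
  ]
}}

```text
time: 3.6
tool_pos: [0.5146, 0.2968, 0.0105]
tool_rot: [3.141, 0.0, -3.142]
contact_force: [-0.2, -0.3, -0.9]
opening: 0.0585
grip_force: 40.0
```

Request:
{"method": "arm_command", "body": {
  "moves": [
    [[0, 0, -0.03], [0, 0, 0], 0.05],
    [[0, 0, -0.07], [0, 0, 0], 0.05],
    [[0, 0, -0.11], [0, 0, 0], 0.05],
    [[0, 0, -0.15], [0, 0, 0], 0.05],
    [[0, 0, -0.18], [0, 0, 0], 0.05]
  ]
}}

```text
time: 4.1
tool_pos: [0.5149, 0.297, 0.1933]
tool_rot: [3.141, 0.002, -3.142]
contact_force: [-0.1, -0.2, -0.2]
opening: 0.0586
grip_force: 40.0
```

```bash
python3 - <<'E'
from h import *
np.set_printoptions(precision=4,suppress=True,linewidth=150)
for i in range(3):
    S=snap('side');o=robot.observe();print(o['tool_pos'],o['contact_force'],o['opening'],o['time'])
p=o['tool_pos'];print('tcp side',proj('side',p))
cv2.imwrite('pics/c6.png',cv2.resize(S[100:190,205:295],None,fx=6,fy=6,interpolation=cv2.INTER_CUBIC)[...,::-1])
E
```

```text
[0.5168 0.2978 0.1982] [1.2056 1.0381 3.187 ] 0.05908950096614789 4.15
[0.5166 0.2977 0.1956] [-0.6652  1.095  -0.4952] 0.058365803363763596 4.2
[0.5154 0.2972 0.1928] [-0.1399  0.2981 -1.1045] 0.05827076705988608 4.25
tcp side [241.4597 143.7819]
```

View pics/c6.png

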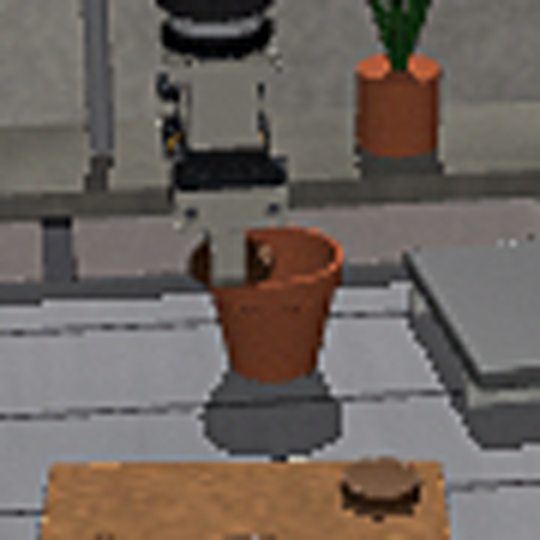

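The crop shows puck C held level at the fingertips, centred on the finger at u≈242.8. Now I'll carry it above the dispenser.

Request:
{"method": "arm_command", "body": {
  "moves": [
    [[-0.015, -0.034, 0], [0, 0, 0], 0.05],
    [[-0.03, -0.068, 0], [0, 0, 0], 0.05],
    [[-0.045, -0.103, 0], [0, 0, 0], 0.05],
    [[-0.06, -0.137, 0], [0, 0, 0], 0.05],
    [[-0.0757, -0.1715, 0], [0, 0, 0], 0.05]
  ]
}}

```text
time: 4.75
tool_pos: [0.5897, 0.1239, 0.1886]
tool_rot: [-3.141, -0.003, -3.141]
contact_force: [-0.2, 0.8, -0.9]
opening: 0.0586
grip_force: 40.0
```

Request:
{"method": "arm_command", "body": {
  "moves": [
    [[-0.018, -0.04, 0], [0, 0, 0], 0.05],
    [[-0.036, -0.08, 0], [0, 0, 0], 0.05],
    [[-0.054, -0.12, 0], [0, 0, 0], 0.05],
    [[-0.0757, -0.1715, 0.01], [0, 0, 0], 0.05],
    [[-0.0757, -0.1715, 0.03], [0, 0, 0], 0.05]
  ]
}}

```text
time: 5.25
tool_pos: [0.6676, -0.0521, 0.1595]
tool_rot: [-3.139, 0.002, 3.137]
contact_force: [0.6, 0.1, 0.3]
opening: 0.0585
grip_force: 40.0
```

```bash
python3 - <<'E'
from h import *
np.set_printoptions(precision=4,suppress=True,linewidth=150)
P=[]
for i in range(6):
    S=snap('side');o=robot.observe();P.append(o['tool_pos'])
print(np.mean(P,0),np.std(P,0),o['contact_force'],o['tool_rot'])
T=snap('top')
p=np.mean(P,0);print('tcp side',proj('side',p))
b=cv2.resize(S[160:250,255:330],None,fx=6.6,fy=6.6,interpolation=cv2.INTER_CUBIC)
a=cv2.resize(T[110:175,240:295],None,fx=5,fy=5,interpolation=cv2.INTER_CUBIC)
c=np.zeros((595,790,3),np.uint8);c[:b.shape[0],:b.shape[1]]=b;c[:a.shape[0],505:505+a.shape[1]]=a
cv2.imwrite('pics/c7.png',c[...,::-1])
E
```

```text
[ 0.6648 -0.0467  0.1577] [0.0007 0.0019 0.0026] [ 0.0476 -0.1988  0.1855] [ 3.1413  0.0003 -3.1401]
tcp side [291.5113 191.5541]
```

View pics/c7.png

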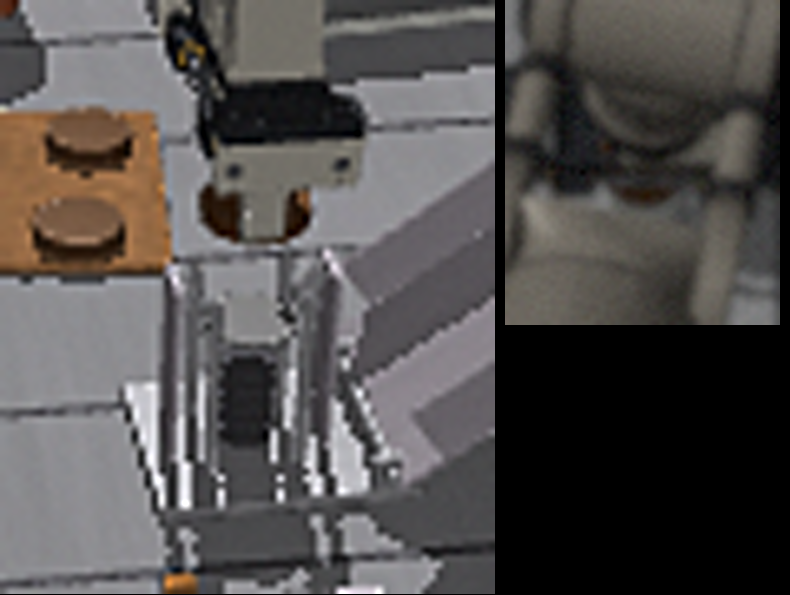

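The side crop shows the puck centred at u crop 256, against the dispenser axis at about 254. It is aligned to about 1 mm, so I'll lower it between the rods.

Request:
{"method": "arm_command", "body": {
  "moves": [
    [[0, 0, 0.01], [0, 0, 0], 0.05],
    [[0, 0, 0.02], [0, 0, 0], 0.05],
    [[0, 0, 0.03], [0, 0, 0], 0.05],
    [[0, 0, 0.038], [0, 0, 0], 0.05],
    [[0, 0, 0.042], [0, 0, 0], 0.05]
  ]
}}

```text
time: 6.1
tool_pos: [0.6653, -0.0461, 0.1169]
tool_rot: [3.141, -0.002, -3.142]
contact_force: [0.4, -1.1, -0.9]
opening: 0.0584
grip_force: 40.0
```

```bash
cat > st.py <<'E'
from h import *
np.set_printoptions(precision=4,suppress=True,linewidth=150)
P=[];F=[]
for i in range(4):
    S=snap('side');o=robot.observe();P.append(o['tool_pos']);F.append(o['contact_force'])
print(np.mean(P,0),np.mean(F,0),o['torque'],o['tool_rot'],o['opening'],o['time'])
E
python3 st.py
```

```text
[ 0.6657 -0.0462  0.1177] [ 0.0912 -0.0677 -0.4908] [0.0642 0.0282 0.0126] [3.1416 0.0004 3.1415] 0.058790349291002346 6.3
```

Request:
{"method": "arm_command", "body": {
  "moves": [
    [[0, 0, 0.008], [0, 0, 0], 0.05],
    [[0, 0, 0.016], [0, 0, 0], 0.05],
    [[0, 0, 0.024], [0, 0, 0], 0.05],
    [[0, 0, 0.032], [0, 0, 0], 0.05],
    [[0, 0, 0.04], [0, 0, 0], 0.05]
  ],
  "squeeze": 60
}}

```text
time: 6.8
tool_pos: [0.6661, -0.0463, 0.0777]
tool_rot: [3.142, 0.0, 3.142]
contact_force: [0.6, 0.4, 0.8]
opening: 0.0582
grip_force: 60.0
```

```bash
python3 st.py
```

```text
[ 0.6653 -0.0461  0.0771] [-0.2062 -0.1712  0.9896] [0.0137 0.2413 0.0002] [ 3.1413 -0.0016 -3.1416] 0.0583247069160237 7.0
```

Request:
{"method": "arm_command", "body": {
  "moves": [
    [[0, 0, 0.003], [0, 0, 0], 0.05],
    [[0, 0, 0.003], [0, 0, 0], 0.05],
    [[0, 0, 0.003], [0, 0, 0], 0.08],
    [[0, 0, 0.003], [0, 0, 0], 0.08],
    [[0, 0, 0.003], [0, 0, 0], 0.08]
  ]
}}

```text
time: 7.5
tool_pos: [0.6659, -0.0462, 0.0754]
tool_rot: [3.141, -0.0, -3.142]
contact_force: [-0.5, -0.2, 0.2]
opening: 0.0769
grip_force: 0.0
```

Request:
{"method": "arm_command", "body": {
  "moves": [
    [[0, 0, -0.03], [0, 0, 0], 0.08],
    [[0, 0, -0.07], [0, 0, 0], 0.08],
    [[0.015, 0.0, -0.11], [0, 0, 0], 0.085],
    [[0.05, 0.03, -0.12], [0, 0, 0], 0.085],
    [[0.09, 0.06, -0.12], [0, 0, 0], 0.085]
  ]
}}

```text
time: 8.0
tool_pos: [0.5766, 0.0136, 0.1977]
tool_rot: [-3.141, 0.006, 3.14]
contact_force: [0.4, 1.0, -0.7]
opening: 0.0848
grip_force: 0.0
```

Request:
{"method": "arm_command", "body": {
  "moves": [
    [[0, 0.04, 0], [0, 0, 0], 0.085],
    [[0, 0.08, 0], [0, 0, 0], 0.085],
    [[0.0, 0.12, 0], [0, 0, 0], 0.085],
    [[0.0, 0.16, 0], [0, 0, 0], 0.085],
    [[0.0, 0.18, 0], [0, 0, 0], 0.085]
  ]
}}

```text
time: 8.5
tool_pos: [0.5754, 0.197, 0.1956]
tool_rot: [3.141, 0.0, -3.139]
contact_force: [-0.4, -1.0, 0.1]
opening: 0.0849
grip_force: 0.0
```

```bash
cat > pk.py <<'E'
from h import *
np.set_printoptions(precision=4,suppress=True,linewidth=150)
def blobs():
    T=np.mean([snap('top') for _ in range(2)],0).astype(np.uint8)
    x0,x1,y0,y1=150,235,140,250;h=cv2.cvtColor(T,cv2.COLOR_RGB2HSV)[y0:y1,x0:x1].astype(int)
    f=(h[...,2]<92)&(h[...,0]<25)&(h[...,1]>120)
    n,l,st,c=cv2.connectedComponentsWithStats(f.astype(np.uint8))
    for i in range(1,n):
        if st[i][4]>60: print(c[i]+[x0,y0],st[i],onz('top',c[i][0]+x0,c[i][1]+y0,.016))
    return T
E
python3 - <<'E'
from pk import *
T=blobs();o=robot.observe();print(o['tool_pos'])
S=np.mean([snap('side') for _ in range(2)],0).astype(np.uint8)
a=cv2.resize(T[130:172,250:285],None,fx=10,fy=10,interpolation=cv2.INTER_CUBIC)
b=cv2.resize(S[190:240,272:312],None,fx=10,fy=10,interpolation=cv2.INTER_CUBIC)
c=np.zeros((500,770,3),np.uint8);c[:420,:350]=a;c[:500,360:760]=b
cv2.imwrite('pics/c8.png',c[...,::-1])
E
```

```text
[205.757  192.4579] [ 51  44  11  21 107] [0.5168 0.1721 0.016 ]
[203.1443 219.5567] [49 72  9 19 97] [0.4191 0.1777 0.016 ]
[0.5754 0.1966 0.1954]
```

View pics/c8.png

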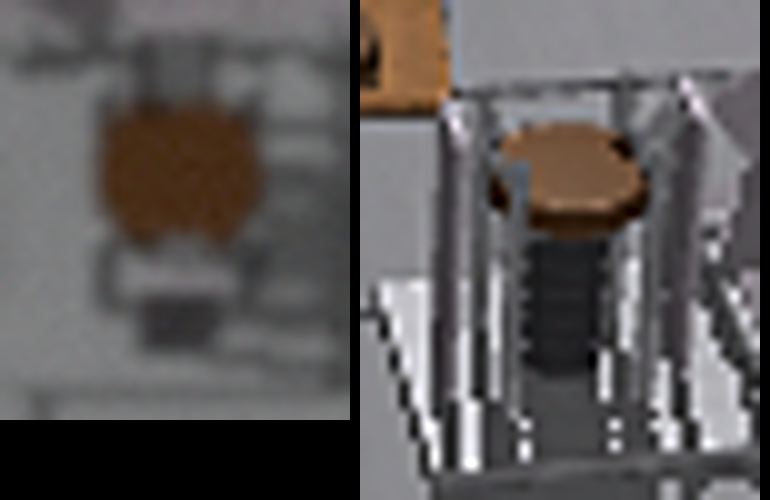

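The crop shows puck 1 level in the magazine with a catch leaf overlapping its rim in both views, so it has snapped in. Next is puck D, at (0.516, 0.188).

Request:
{"method": "arm_command", "body": {
  "moves": [
    [[0.02, -0.002, 0.02], [0, 0, 0], 0.085],
    [[0.04, -0.005, 0.05], [0, 0, 0], 0.085],
    [[0.0617, -0.0076, 0.08], [0, 0, 0], 0.085],
    [[0.0617, -0.0076, 0.11], [0, 0, 0], 0.085],
    [[0.0617, -0.0076, 0.135], [0, 0, 0], 0.085]
  ]
}}

```text
time: 9.2
tool_pos: [0.5136, 0.1845, 0.0595]
tool_rot: [-3.141, -0.001, 3.14]
contact_force: [1.0, -0.7, -0.0]
opening: 0.0846
grip_force: 0.0
```

Request:
{"method": "arm_command", "body": {
  "moves": [
    [[0, 0, 0], [0, 0, 0], 0.085],
    [[0, 0, 0.02], [0, 0, 0], 0.085],
    [[0, 0, 0.035], [0, 0, 0], 0.085],
    [[0, 0, 0.044], [0, 0, 0], 0.085],
    [[0, 0, 0.049], [0, 0, 0], 0.085]
  ]
}}

```text
time: 9.7
tool_pos: [0.5148, 0.1856, 0.0118]
tool_rot: [3.141, 0.001, 3.141]
contact_force: [0.4, 0.9, -0.3]
opening: 0.0847
grip_force: 0.0
```

```bash
python3 st.py
```

```text
[0.5146 0.1859 0.0118] [ 0.058   0.1816 -0.4286] [ 0.015   0.0161 -0.0042] [3.1413 0.0012 3.1414] 0.08490229485641751 9.9
```

Request:
{"method": "arm_command", "body": {
  "moves": [
    [[0, 0, 0.0015], [0, 0, 0], 0.085],
    [[0, 0, 0.0015], [0, 0, 0], 0.05],
    [[0, 0, 0.0015], [0, 0, 0], 0.05],
    [[0, 0, 0.0015], [0, 0, 0], 0.05],
    [[0, 0, 0.0015], [0, 0, 0], 0.05]
  ]
}}

```text
time: 10.4
tool_pos: [0.5143, 0.1863, 0.0101]
tool_rot: [3.141, 0.0, -3.142]
contact_force: [1.1, 0.5, 0.4]
opening: 0.0583
grip_force: 60.1
```

Request:
{"method": "arm_command", "body": {
  "moves": [
    [[0, 0, -0.02], [0, 0, 0], 0.05],
    [[0, 0, -0.06], [0, 0, 0], 0.05],
    [[0, 0, -0.1], [0, 0, 0], 0.05],
    [[-0.01, -0.01, -0.14], [0, 0, 0], 0.05],
    [[-0.03, -0.04, -0.17], [0, 0, 0], 0.05]
  ]
}}

```text
time: 10.9
tool_pos: [0.544, 0.1478, 0.1828]
tool_rot: [3.14, 0.002, -3.138]
contact_force: [0.6, -0.5, -0.1]
opening: 0.0581
grip_force: 60.0
```

Request:
{"method": "arm_command", "body": {
  "moves": [
    [[-0.025, -0.038, 0], [0, 0, 0], 0.05],
    [[-0.05, -0.077, 0], [0, 0, 0], 0.05],
    [[-0.075, -0.116, 0], [0, 0, 0], 0.05],
    [[-0.1, -0.154, 0], [0, 0, 0], 0.05],
    [[-0.1205, -0.192, 0], [0, 0, 0], 0.05]
  ]
}}

```text
time: 11.4
tool_pos: [0.6655, -0.0476, 0.1797]
tool_rot: [3.141, -0.0, 3.141]
contact_force: [-0.3, 0.5, -0.1]
opening: 0.058
grip_force: 60.0
```

Request:
{"method": "arm_command", "body": {
  "moves": [
    [[0, 0, 0], [0, 0, 0], 0.05],
    [[0, 0, 0.01], [0, 0, 0], 0.05],
    [[0, 0, 0.025], [0, 0, 0], 0.05],
    [[0, 0, 0.04], [0, 0, 0], 0.05],
    [[0, 0, 0.04], [0, 0, 0], 0.05]
  ]
}}

```text
time: 11.9
tool_pos: [0.6625, -0.044, 0.137]
tool_rot: [3.14, -0.006, -3.14]
contact_force: [-0.3, -0.7, -0.2]
opening: 0.058
grip_force: 60.0
```

```bash
python3 st.py
```

```text
[ 0.6643 -0.0447  0.1399] [ 0.1604 -0.1867 -0.1306] [-0.0175 -0.01   -0.0262] [-3.1415  0.0013 -3.1407] 0.05863092023908181 12.1
```

Request:
{"method": "arm_command", "body": {
  "moves": [
    [[-0.0007, -0.0013, 0.006], [0, 0, 0], 0.05],
    [[-0.0007, -0.0013, 0.012], [0, 0, 0], 0.05],
    [[-0.0007, -0.0013, 0.018], [0, 0, 0], 0.05],
    [[-0.0007, -0.0013, 0.024], [0, 0, 0], 0.05],
    [[-0.0007, -0.0013, 0.03], [0, 0, 0], 0.05]
  ]
}}

```text
time: 12.6
tool_pos: [0.6658, -0.0472, 0.1096]
tool_rot: [3.142, 0.001, 3.141]
contact_force: [1.9, 1.1, 5.0]
opening: 0.058
grip_force: 60.0
```

Request:
{"method": "arm_command", "body": {
  "moves": [
    [[0, 0, 0.008], [0, 0, 0], 0.05],
    [[0, 0, 0.016], [0, 0, 0], 0.05],
    [[0, 0, 0.024], [0, 0, 0], 0.05],
    [[0, 0, 0.03], [0, 0, 0], 0.05],
    [[0, 0, 0.036], [0, 0, 0], 0.05]
  ]
}}

```text
time: 13.1
tool_pos: [0.6652, -0.0471, 0.0732]
tool_rot: [3.141, -0.001, -3.142]
contact_force: [0.1, 1.0, 1.4]
opening: 0.0581
grip_force: 60.0
```

```bash
python3 st.py
```

```text
[ 0.6648 -0.047   0.0729] [-0.6239  0.4029  1.5936] [0.008  0.221  0.0085] [ 3.1413 -0.0016 -3.1415] 0.05808347563559008 13.3
```

Request:
{"method": "arm_command", "body": {
  "moves": [
    [[0, 0, 0], [0, 0, 0], 0.08],
    [[0, 0, 0], [0, 0, 0], 0.08],
    [[0, 0, -0.03], [0, 0, 0], 0.08],
    [[0, 0, -0.075], [0, 0, 0], 0.085],
    [[0, 0, -0.12], [0, 0, 0], 0.085]
  ]
}}

```text
time: 13.8
tool_pos: [0.665, -0.047, 0.1948]
tool_rot: [3.141, -0.002, 3.142]
contact_force: [0.9, -0.2, -0.2]
opening: 0.0847
grip_force: 0.0
```

```bash
python3 -c "
from pk import *
blobs();print(robot.observe()['tool_pos'])"
```

```text
[175.3991 161.5794] [ 17  14  18  16 233] [0.6278 0.2868 0.016 ]
[206.0991 168.5315] [ 48  21  18  16 222] [0.6044 0.1741 0.016 ]
[198.4303 217.4909] [ 38  72  20  12 165] [0.4262 0.1949 0.016 ]
[ 0.6687 -0.0476  0.202 ]
```

Request:
{"method": "arm_command", "body": {
  "moves": [
    [[0.013, 0.045, 0], [0, 0, 0], 0.085],
    [[0.026, 0.09, 0], [0, 0, 0], 0.085],
    [[0.039, 0.135, 0], [0, 0, 0], 0.085],
    [[0.052, 0.18, 0.01], [0, 0, 0], 0.085],
    [[0.063, 0.221, 0.02], [0, 0, 0], 0.085]
  ]
}}

```text
time: 14.4
tool_pos: [0.6016, 0.1759, 0.1739]
tool_rot: [3.141, 0.001, -3.141]
contact_force: [0.8, 0.4, -0.6]
opening: 0.0847
grip_force: 0.0
```

Request:
{"method": "arm_command", "body": {
  "moves": [
    [[0, 0, 0.03], [0, 0, 0], 0.085],
    [[0, 0, 0.07], [0, 0, 0], 0.085],
    [[0, 0, 0.11], [0, 0, 0], 0.085],
    [[0, 0, 0.14], [0, 0, 0], 0.085],
    [[0, 0, 0.155], [0, 0, 0], 0.085]
  ]
}}

```text
time: 14.9
tool_pos: [0.6005, 0.1737, 0.0157]
tool_rot: [-3.141, -0.005, -3.141]
contact_force: [-0.4, -1.0, 0.1]
opening: 0.0848
grip_force: 0.0
```

```bash
python3 st.py
```

```text
[0.6017 0.1737 0.0176] [ 0.132  -0.1851  0.2267] [ 0.044  -0.015  -0.0509] [3.1412 0.0018 3.1415] 0.08497284422369897 15.1
```

Request:
{"method": "arm_command", "body": {
  "moves": [
    [[0, 0, 0.004], [0, 0, 0], 0.085],
    [[0, 0, 0.0075], [0, 0, 0], 0.085],
    [[0, 0, 0.0075], [0, 0, 0], 0.05],
    [[0, 0, 0.0075], [0, 0, 0], 0.05],
    [[0, 0, 0.0075], [0, 0, 0], 0.05]
  ]
}}

```text
time: 15.6
tool_pos: [0.6026, 0.1739, 0.0118]
tool_rot: [3.141, 0.001, 3.142]
contact_force: [0.1, 0.1, -0.4]
opening: 0.0659
grip_force: 0.2
```

Request:
{"method": "arm_command", "body": {
  "moves": [
    [[0, 0, 0], [0, 0, 0], 0.05],
    [[0, 0, -0.03], [0, 0, 0], 0.05],
    [[0, 0, -0.08], [0, 0, 0], 0.05],
    [[0, 0, -0.125], [0, 0, 0], 0.05],
    [[0, 0, -0.17], [0, 0, 0], 0.05]
  ]
}}

```text
time: 16.1
tool_pos: [0.6022, 0.1738, 0.1834]
tool_rot: [3.142, 0.0, 3.142]
contact_force: [0.9, -0.4, -1.8]
opening: 0.058
grip_force: 60.0
```

Request:
{"method": "arm_command", "body": {
  "moves": [
    [[-0.013, -0.045, 0], [0, 0, 0], 0.05],
    [[-0.026, -0.09, 0], [0, 0, 0], 0.05],
    [[-0.039, -0.135, 0], [0, 0, 0], 0.05],
    [[-0.052, -0.18, 0], [0, 0, 0], 0.05],
    [[-0.0635, -0.2197, 0.0], [0, 0, 0], 0.05]
  ]
}}

```text
time: 16.6
tool_pos: [0.6661, -0.0482, 0.1815]
tool_rot: [-3.141, 0.0, 3.141]
contact_force: [0.8, -0.7, -0.7]
opening: 0.0579
grip_force: 60.0
```

Request:
{"method": "arm_command", "body": {
  "moves": [
    [[0, 0, 0], [0, 0, 0], 0.05],
    [[0, 0, 0.01], [0, 0, 0], 0.05],
    [[0, 0, 0.025], [0, 0, 0], 0.05],
    [[0, 0, 0.04], [0, 0, 0], 0.05],
    [[0, 0, 0.04], [0, 0, 0], 0.05]
  ]
}}

```text
time: 17.1
tool_pos: [0.664, -0.0436, 0.1384]
tool_rot: [3.14, -0.006, -3.14]
contact_force: [-0.6, 1.0, -1.4]
opening: 0.0578
grip_force: 60.0
```

```bash
python3 st.py
```

```text
[ 0.6657 -0.0445  0.1414] [ 0.0388 -0.0521  0.3761] [ 0.049  -0.0352 -0.0103] [-3.1415  0.0014 -3.1405] 0.057761971549273934 17.3
```

Request:
{"method": "arm_command", "body": {
  "moves": [
    [[-0.0, -0.0016, 0.006], [0, 0, 0], 0.05],
    [[0, -0.0016, 0.012], [0, 0, 0], 0.05],
    [[0, -0.0016, 0.018], [0, 0, 0], 0.05],
    [[0, -0.0016, 0.024], [0, 0, 0], 0.05],
    [[0, -0.0016, 0.03], [0, 0, 0], 0.05]
  ]
}}

```text
time: 17.8
tool_pos: [0.6661, -0.0475, 0.1111]
tool_rot: [3.142, 0.001, 3.142]
contact_force: [0.2, 0.3, 4.6]
opening: 0.0578
grip_force: 60.0
```

Request:
{"method": "arm_command", "body": {
  "moves": [
    [[0, 0, 0.008], [0, 0, 0], 0.05],
    [[0, 0, 0.016], [0, 0, 0], 0.05],
    [[0, 0, 0.024], [0, 0, 0], 0.05],
    [[0, 0, 0.032], [0, 0, 0], 0.05],
    [[0, 0, 0.039], [0, 0, 0], 0.05]
  ]
}}

```text
time: 18.3
tool_pos: [0.6659, -0.0475, 0.0715]
tool_rot: [3.141, -0.0, 3.142]
contact_force: [1.6, -0.3, 2.3]
opening: 0.0579
grip_force: 60.0
```

```bash
python3 st.py
```

```text
[ 0.6653 -0.0473  0.0713] [-0.4486 -0.5326  2.2944] [ 0.0552  0.2999 -0.0188] [ 3.1412 -0.0019 -3.1415] 0.05790863154625939 18.5
```

Request:
{"method": "arm_command", "body": {
  "moves": [
    [[0, 0, 0], [0, 0, 0], 0.08],
    [[0, 0, 0], [0, 0, 0], 0.08],
    [[0, 0, -0.03], [0, 0, 0], 0.08],
    [[0, 0, -0.075], [0, 0, 0], 0.085],
    [[0, 0, -0.12], [0, 0, 0], 0.085]
  ]
}}

```text
time: 19.0
tool_pos: [0.6654, -0.0473, 0.1933]
tool_rot: [3.141, -0.002, -3.142]
contact_force: [1.5, -1.0, 0.3]
opening: 0.0845
grip_force: 0.0
```

```bash
python3 -c "
from pk import *
blobs();print(robot.observe()['tool_pos'])"
```

```text
[175.4231 161.6068] [ 17  14  18  16 234] [0.6277 0.2867 0.016 ]
[198.5752 217.2549] [ 38  72  20  11 153] [0.427  0.1944 0.016 ]
[ 0.6692 -0.0479  0.2005]
```

Request:
{"method": "arm_command", "body": {
  "moves": [
    [[0.005, 0.04, 0], [0, 0, 0], 0.085],
    [[0.01, 0.08, 0], [0, 0, 0], 0.085],
    [[0.015, 0.12, 0], [0, 0, 0], 0.085],
    [[0.02, 0.16, 0], [0, 0, 0], 0.085],
    [[0.025, 0.2, 0], [0, 0, 0], 0.085]
  ]
}}

```text
time: 19.6
tool_pos: [0.6404, 0.1541, 0.1922]
tool_rot: [3.142, -0.0, 3.141]
contact_force: [0.3, -0.1, 0.1]
opening: 0.085
grip_force: 0.0
```

Request:
{"method": "arm_command", "body": {
  "moves": [
    [[0.005, 0.04, 0], [0, 0, 0], 0.085],
    [[0.01, 0.08, 0.01], [0, 0, 0], 0.085],
    [[0.015, 0.134, 0.04], [0, 0, 0], 0.085],
    [[0.015, 0.134, 0.08], [0, 0, 0], 0.085],
    [[0.015, 0.134, 0.11], [0, 0, 0], 0.085]
  ]
}}

```text
time: 20.1
tool_pos: [0.6238, 0.2891, 0.0792]
tool_rot: [-3.141, -0.003, -3.138]
contact_force: [0.1, -0.0, -0.0]
opening: 0.0851
grip_force: 0.0
```

```bash
python3 st.py
```

```text
[0.6236 0.2865 0.0783] [-0.5025 -0.6685 -0.6208] [ 0.0369 -0.0682  0.0297] [-3.1415 -0.0003  3.1414] 0.08491608237336071 20.3
```

Request:
{"method": "arm_command", "body": {
  "moves": [
    [[-0.0012, 0, 0.025], [0, 0, 0], 0.085],
    [[-0.0012, 0, 0.045], [0, 0, 0], 0.085],
    [[-0.0012, 0, 0.06], [0, 0, 0], 0.085],
    [[-0.0012, 0, 0.068], [0, 0, 0], 0.085],
    [[-0.0012, 0, 0.068], [0, 0, 0], 0.085]
  ]
}}

```text
time: 20.8
tool_pos: [0.6273, 0.2863, 0.0145]
tool_rot: [3.142, -0.0, 3.141]
contact_force: [-0.3, 0.1, -0.1]
opening: 0.0851
grip_force: 0.0
```

Request:
{"method": "arm_command", "body": {
  "moves": [
    [[0, 0, 0], [0, 0, 0], 0.05],
    [[0, 0, 0], [0, 0, 0], 0.05],
    [[0, 0, 0], [0, 0, 0], 0.05],
    [[0, 0, 0], [0, 0, 0], 0.05],
    [[0, 0, 0], [0, 0, 0], 0.05]
  ]
}}

```text
time: 21.3
tool_pos: [0.6275, 0.2869, 0.0153]
tool_rot: [3.141, 0.001, -3.142]
contact_force: [0.3, 0.0, 4.5]
opening: 0.0568
grip_force: 60.0
```

```bash
python3 st.py
```

```text
[0.6275 0.2869 0.0153] [-0.8996  0.7514  4.9816] [ 0.1632  0.1595 -0.0268] [ 3.1409  0.0012 -3.1415] 0.05650898846733273 21.5
```

Request:
{"method": "arm_command", "body": {
  "moves": [
    [[0, 0, 0], [0, 0, 0], 0.08],
    [[0, 0, 0], [0, 0, 0], 0.08],
    [[0.002, 0, 0.003], [0, 0, 0], 0.08],
    [[0.002, 0, 0.0048], [0, 0, 0], 0.08],
    [[0.002, 0, 0.0048], [0, 0, 0], 0.08]
  ]
}}

```text
time: 22.0
tool_pos: [0.6246, 0.2864, 0.0088]
tool_rot: [-3.141, -0.001, -3.142]
contact_force: [-0.2, 0.7, 0.2]
opening: 0.08
grip_force: 0.0
```

Request:
{"method": "arm_command", "body": {
  "moves": [
    [[0, 0, 0], [0, 0, 0], 0.05],
    [[0, 0, 0], [0, 0, 0], 0.05],
    [[0, 0, 0], [0, 0, 0], 0.05],
    [[0, 0, 0], [0, 0, 0], 0.05],
    [[0, 0, 0], [0, 0, 0], 0.05]
  ]
}}

```text
time: 22.5
tool_pos: [0.6252, 0.2866, 0.0097]
tool_rot: [3.141, 0.0, -3.142]
contact_force: [0.3, -0.9, -0.6]
opening: 0.058
grip_force: 60.0
```

```bash
python3 st.py
```

```text
[0.6252 0.2866 0.0098] [ 0.4884 -0.2128 -0.0292] [ 0.023  -0.0617  0.0211] [ 3.1415  0.0002 -3.1416] 0.05840920056070188 22.7
```

Request:
{"method": "arm_command", "body": {
  "moves": [
    [[0, 0, -0.02], [0, 0, 0], 0.05],
    [[0, 0, -0.06], [0, 0, 0], 0.05],
    [[0, 0, -0.1], [0, 0, 0], 0.05],
    [[0, -0.02, -0.14], [0, 0, 0], 0.05],
    [[0, -0.05, -0.17], [0, 0, 0], 0.05]
  ]
}}

```text
time: 23.2
tool_pos: [0.6253, 0.2376, 0.1825]
tool_rot: [3.14, 0.003, -3.139]
contact_force: [-0.1, -0.3, -0.8]
opening: 0.058
grip_force: 60.0
```

Request:
{"method": "arm_command", "body": {
  "moves": [
    [[-0.008, -0.045, 0], [0, 0, 0], 0.05],
    [[-0.016, -0.09, 0], [0, 0, 0], 0.05],
    [[-0.024, -0.135, 0], [0, 0, 0], 0.05],
    [[-0.032, -0.18, 0], [0, 0, 0], 0.05],
    [[-0.04, -0.225, 0.0], [0, 0, 0], 0.05]
  ]
}}

```text
time: 23.7
tool_pos: [0.6651, 0.0098, 0.1798]
tool_rot: [3.141, 0.0, -3.141]
contact_force: [0.5, 0.4, 0.7]
opening: 0.0581
grip_force: 60.0
```

Request:
{"method": "arm_command", "body": {
  "moves": [
    [[0, -0.04, 0], [0, 0, 0], 0.05],
    [[0, -0.059, 0.0], [0, 0, 0], 0.05],
    [[0, -0.059, 0.015], [0, 0, 0], 0.05],
    [[0, -0.059, 0.03], [0, 0, 0], 0.05],
    [[0, -0.059, 0.04], [0, 0, 0], 0.05]
  ]
}}

```text
time: 24.2
tool_pos: [0.6646, -0.0469, 0.1385]
tool_rot: [3.141, -0.001, -3.142]
contact_force: [0.2, 0.8, -0.8]
opening: 0.0579
grip_force: 60.0
```

```bash
python3 st.py
```

```text
[ 0.6645 -0.0467  0.1385] [-0.0686  0.0228 -1.0119] [ 0.0274  0.0202 -0.0062] [ 3.1415  0.0002 -3.1408] 0.0582841268358821 24.4
```

Request:
{"method": "arm_command", "body": {
  "moves": [
    [[-0.0005, 0, 0.006], [0, 0, 0], 0.05],
    [[-0.0005, 0, 0.012], [0, 0, 0], 0.05],
    [[-0.0005, 0, 0.018], [0, 0, 0], 0.05],
    [[-0.0005, 0, 0.024], [0, 0, 0], 0.05],
    [[-0.0005, 0, 0.03], [0, 0, 0], 0.05]
  ]
}}

```text
time: 24.9
tool_pos: [0.6657, -0.0474, 0.1093]
tool_rot: [3.142, 0.0, 3.142]
contact_force: [0.2, 0.1, 4.6]
opening: 0.0581
grip_force: 60.0
```

Request:
{"method": "arm_command", "body": {
  "moves": [
    [[0, 0, 0.008], [0, 0, 0], 0.05],
    [[0, 0, 0.016], [0, 0, 0], 0.05],
    [[0, 0, 0.024], [0, 0, 0], 0.05],
    [[0, 0, 0.031], [0, 0, 0], 0.05],
    [[0, 0, 0.037], [0, 0, 0], 0.05]
  ]
}}

```text
time: 25.4
tool_pos: [0.6656, -0.0475, 0.0718]
tool_rot: [3.142, -0.0, 3.142]
contact_force: [1.8, -0.3, 2.0]
opening: 0.0583
grip_force: 60.0
```

```bash
python3 st.py
```

```text
[ 0.6651 -0.0474  0.0717] [ 0.3311 -0.0786  1.6842] [-0.0213  0.2055  0.0001] [ 3.1413 -0.0014 -3.1416] 0.057972111155773755 25.6
```

Request:
{"method": "arm_command", "body": {
  "moves": [
    [[0, 0, 0], [0, 0, 0], 0.08],
    [[0, 0, 0], [0, 0, 0], 0.08],
    [[0, 0, -0.03], [0, 0, 0], 0.08],
    [[0, 0, -0.075], [0, 0, 0], 0.085],
    [[0, 0, -0.12], [0, 0, 0], 0.085]
  ]
}}

```text
time: 26.1
tool_pos: [0.665, -0.0473, 0.1934]
tool_rot: [3.141, -0.002, 3.142]
contact_force: [1.1, -0.4, -0.3]
opening: 0.0841
grip_force: 0.0
```

Request:
{"method": "arm_command", "body": {
  "moves": [
    [[0.03, 0.03, 0], [0, 0, 0], 0.085],
    [[0.06, 0.06, 0], [0, 0, 0], 0.085],
    [[0.09, 0.09, 0], [0, 0, 0], 0.085],
    [[0.12, 0.12, 0], [0, 0, 0], 0.085],
    [[0.15, 0.1434, 0], [0, 0, 0], 0.085]
  ]
}}

```text
time: 26.6
tool_pos: [0.5141, 0.0974, 0.1928]
tool_rot: [3.141, 0.0, -3.141]
contact_force: [0.0, 0.3, 0.9]
opening: 0.0851
grip_force: 0.0
```

Request:
{"method": "arm_command", "body": {
  "moves": [
    [[0.025, 0.025, 0], [0, 0, 0], 0.085],
    [[0.05, 0.05, 0.0], [0, 0, 0], 0.085],
    [[0.075, 0.075, 0.02], [0, 0, 0], 0.085],
    [[0.1, 0.1, 0.05], [0, 0, 0], 0.085],
    [[0.1, 0.1, 0.07], [0, 0, 0], 0.085]
  ]
}}

```text
time: 27.1
tool_pos: [0.4119, 0.1979, 0.1216]
tool_rot: [3.141, -0.003, -3.138]
contact_force: [0.6, 0.0, 0.2]
opening: 0.0858
grip_force: 0.0
```

```bash
python3 st.py; python3 - <<'E'
from h import *
S=snap('side');T=snap('top');o=robot.observe();print('tcp side',proj('side',o['tool_pos']),proj('side',[.4176,.1957,.018]))
b=cv2.resize(S[130:215,195:310],None,fx=4,fy=4,interpolation=cv2.INTER_CUBIC)
a=cv2.resize(T[120:240,230:290],None,fx=5,fy=5,interpolation=cv2.INTER_CUBIC)
c=np.zeros((600,790,3),np.uint8);c[:b.shape[0],:b.shape[1]]=b;c[:a.shape[0],470:470+a.shape[1]]=a
cv2.imwrite('pics/c9.png',c[...,::-1])
E
```

```text
[0.4142 0.1962 0.1214] [-0.1147 -0.1252  0.0417] [ 0.0167 -0.0404  0.0058] [3.1415 0.0005 3.1416] 0.08484082798927829 27.3
tcp side [219.90954875 170.91497369] [221.31515944 192.75202108]
```

View pics/c9.png

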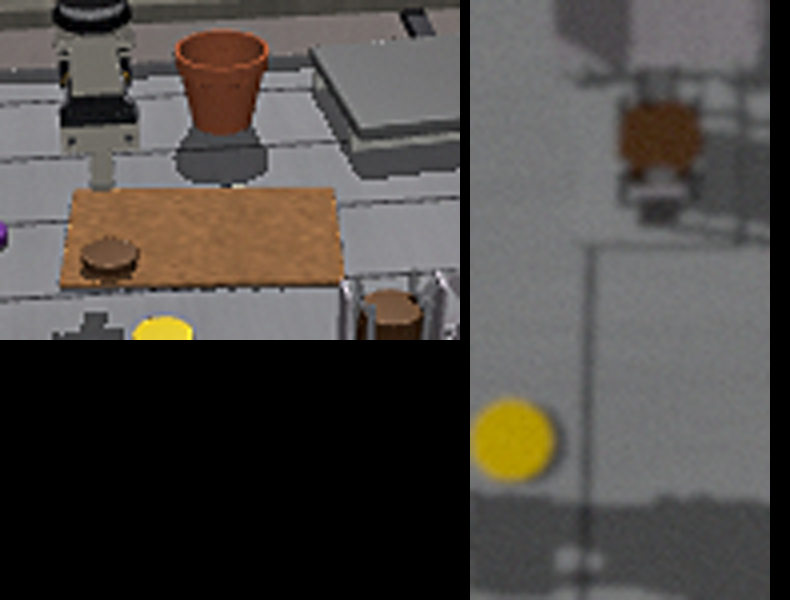

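The side crop shows the last puck E at u≈221.8 with the hand above it, and the magazine holding a level stack. Descend to E.

Request:
{"method": "arm_command", "body": {
  "moves": [
    [[0, 0, 0.035], [0, 0, 0], 0.085],
    [[0, 0, 0.07], [0, 0, 0], 0.085],
    [[0, 0, 0.095], [0, 0, 0], 0.085],
    [[0, 0, 0.105], [0, 0, 0], 0.085],
    [[0, 0, 0.108], [0, 0, 0], 0.085]
  ]
}}

```text
time: 27.9
tool_pos: [0.4161, 0.1957, 0.0146]
tool_rot: [3.142, -0.0, 3.141]
contact_force: [0.3, -0.7, -0.2]
opening: 0.0852
grip_force: 0.0
```

```bash
python3 st.py
```

```text
[0.4166 0.196  0.0155] [0.1857 0.1911 0.1902] [ 0.042   0.0134 -0.0227] [3.1408 0.0024 3.1414] 0.08548891654883353 28.1
```

Request:
{"method": "arm_command", "body": {
  "moves": [
    [[0.0015, 0, 0.003], [0, 0, 0], 0.085],
    [[0.0015, 0, 0.0055], [0, 0, 0], 0.085],
    [[0.0015, 0, 0.0055], [0, 0, 0], 0.085],
    [[0.0015, 0, 0.0055], [0, 0, 0], 0.05],
    [[0.0015, 0, 0.0055], [0, 0, 0], 0.05]
  ]
}}

```text
time: 28.6
tool_pos: [0.4142, 0.196, 0.0093]
tool_rot: [3.141, 0.0, -3.142]
contact_force: [-0.8, -1.4, 0.6]
opening: 0.0734
grip_force: 0.0
```

Request:
{"method": "arm_command", "body": {
  "moves": [
    [[0, 0, 0], [0, 0, 0], 0.05],
    [[0, 0, 0], [0, 0, 0], 0.05],
    [[0, 0, 0], [0, 0, 0], 0.05],
    [[0, 0, 0], [0, 0, 0], 0.05],
    [[0, 0, 0], [0, 0, 0], 0.05]
  ]
}}

```text
time: 29.1
tool_pos: [0.4142, 0.196, 0.0092]
tool_rot: [3.141, 0.0, 3.142]
contact_force: [0.1, 0.8, 1.5]
opening: 0.0579
grip_force: 60.0
```

```bash
python3 st.py
```

```text
[0.4142 0.196  0.0092] [-0.4403  1.1255  1.0402] [0.1421 0.0108 0.0547] [ 3.1414  0.0002 -3.1416] 0.05792799581549739 29.3
```

Request:
{"method": "arm_command", "body": {
  "moves": [
    [[0, 0, -0.02], [0, 0, 0], 0.05],
    [[0, 0, -0.06], [0, 0, 0], 0.05],
    [[0, 0, -0.1], [0, 0, 0], 0.05],
    [[0, 0, -0.14], [0, 0, 0], 0.05],
    [[-0.03, -0.03, -0.17], [0, 0, 0], 0.05]
  ]
}}

```text
time: 29.8
tool_pos: [0.4412, 0.169, 0.1805]
tool_rot: [3.14, 0.0, -3.137]
contact_force: [2.6, -0.1, -0.7]
opening: 0.0579
grip_force: 60.0
```

Request:
{"method": "arm_command", "body": {
  "moves": [
    [[-0.028, -0.028, 0], [0, 0, 0], 0.05],
    [[-0.056, -0.056, 0], [0, 0, 0], 0.05],
    [[-0.084, -0.084, 0], [0, 0, 0], 0.05],
    [[-0.112, -0.112, 0], [0, 0, 0], 0.05],
    [[-0.14, -0.14, 0.0], [0, 0, 0], 0.05]
  ]
}}

```text
time: 30.3
tool_pos: [0.5837, 0.0257, 0.1777]
tool_rot: [3.142, -0.001, 3.141]
contact_force: [1.6, 0.7, 0.5]
opening: 0.0584
grip_force: 60.0
```

Request:
{"method": "arm_command", "body": {
  "moves": [
    [[-0.03, -0.03, 0], [0, 0, 0], 0.05],
    [[-0.06, -0.06, 0.0], [0, 0, 0], 0.05],
    [[-0.081, -0.0725, 0.01], [0, 0, 0], 0.05],
    [[-0.081, -0.0725, 0.03], [0, 0, 0], 0.05],
    [[-0.081, -0.0725, 0.04], [0, 0, 0], 0.05]
  ]
}}

```text
time: 30.8
tool_pos: [0.6631, -0.046, 0.1353]
tool_rot: [3.141, -0.004, 3.14]
contact_force: [-0.4, 0.6, -1.1]
opening: 0.0579
grip_force: 60.0
```

```bash
python3 st.py
```

```text
[ 0.6629 -0.045   0.1364] [-0.1945  0.1673 -0.4244] [-0.0471 -0.0153  0.0089] [ 3.1415 -0.0001 -3.141 ] 0.05825157228344814 31.0
```

Request:
{"method": "arm_command", "body": {
  "moves": [
    [[-0.0022, -0.0014, 0.006], [0, 0, 0], 0.05],
    [[-0.0022, -0.0014, 0.012], [0, 0, 0], 0.05],
    [[-0.0022, -0.0014, 0.018], [0, 0, 0], 0.05],
    [[-0.0022, -0.0014, 0.024], [0, 0, 0], 0.05],
    [[-0.0022, -0.0014, 0.03], [0, 0, 0], 0.05]
  ]
}}

```text
time: 31.5
tool_pos: [0.6662, -0.0468, 0.1078]
tool_rot: [3.142, 0.0, -3.142]
contact_force: [-0.8, -0.1, 4.1]
opening: 0.058
grip_force: 60.0
```

Request:
{"method": "arm_command", "body": {
  "moves": [
    [[0, 0, 0.008], [0, 0, 0], 0.05],
    [[0, 0, 0.016], [0, 0, 0], 0.05],
    [[0, 0, 0.024], [0, 0, 0], 0.05],
    [[0, 0, 0.031], [0, 0, 0], 0.05],
    [[0, 0, 0.037], [0, 0, 0], 0.05]
  ]
}}

```text
time: 32.0
tool_pos: [0.6663, -0.0468, 0.0702]
tool_rot: [3.142, 0.0, 3.142]
contact_force: [2.5, 0.3, 3.0]
opening: 0.0582
grip_force: 60.0
```

```bash
python3 st.py
```

```text
[ 0.6658 -0.0467  0.0701] [ 0.241  -0.1274  2.1779] [-0.0338  0.0672 -0.0044] [ 3.1414 -0.001  -3.1416] 0.05840615858113891 32.2
```

Request:
{"method": "arm_command", "body": {
  "moves": [
    [[0, 0, 0], [0, 0, 0], 0.08],
    [[0, 0, 0], [0, 0, 0], 0.08],
    [[0, 0, -0.03], [0, 0, 0], 0.08],
    [[0, 0, -0.075], [0, 0, 0], 0.08],
    [[0, 0, -0.12], [0, 0, 0], 0.08]
  ]
}}

```text
time: 32.7
tool_pos: [0.6655, -0.0466, 0.1916]
tool_rot: [3.141, -0.002, -3.142]
contact_force: [0.8, -0.9, 0.3]
opening: 0.0798
grip_force: 0.0
```

Request:
{"method": "arm_command", "body": {
  "moves": [
    [[0.03, 0.0, 0], [0, 0, 0], 0.07],
    [[0.06, 0.0, 0], [0, 0, 0], 0.06],
    [[0.1, 0.0, 0], [0, 0, 0], 0.06],
    [[0.13, 0.0, 0], [0, 0, -0.02], 0.06],
    [[0.163, 0.0, 0], [0, 0, -0.04], 0.06]
  ]
}}

```text
time: 33.2
tool_pos: [0.5017, -0.0467, 0.191]
tool_rot: [3.141, 0.0, -3.101]
contact_force: [0.6, -0.3, 0.1]
opening: 0.0603
grip_force: 0.0
```

```bash
python3 - <<'E'
from pk import *
T=blobs();o=robot.observe();print(o['tool_pos'],o['tool_rot'],o['time'])
S=np.mean([snap('side') for _ in range(2)],0).astype(np.uint8)
a=cv2.resize(T[75:172,245:290],None,fx=6,fy=6,interpolation=cv2.INTER_CUBIC)
b=cv2.resize(S[185:245,268:316],None,fx=9.5,fy=9.5,interpolation=cv2.INTER_CUBIC)
c=np.zeros((590,800,3),np.uint8);c[:a.shape[0],:a.shape[1]]=a;c[:b.shape[0],280:280+b.shape[1]]=b
cv2.imwrite('pics/c10.png',c[...,::-1])
print(proj('side',[.668,-.046,.098]),proj('side',[.668,-.046,.117]),proj('side',[.668,-.046,.086]))
E
```

```text
[ 0.4993 -0.0462  0.191 ] [ 3.1407 -0.0032 -3.1014] 33.3
[291.5452 205.2117] [291.7979 200.8824] [291.3874 207.9142]
```

View pics/c10.png

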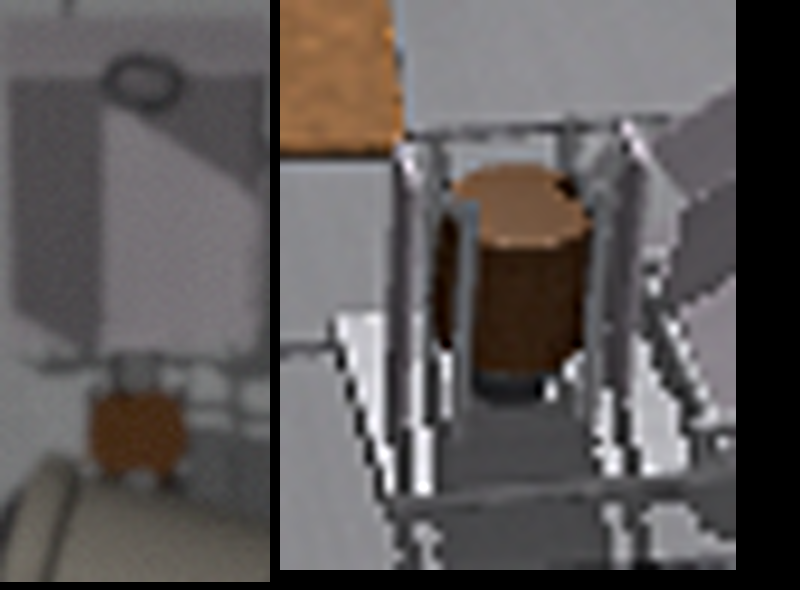

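The picture shows all five pucks stacked level. The top face is at side row ≈206, against a predicted 205 for z 98 mm, with the catch over it, so all are snapped in and the mat is empty. Now for the pole, and a measurement of the eye.

Request:
{"method": "arm_command", "body": {
  "moves": [
    [[0.001, -0.045, 0], [0, 0, 0], 0.06],
    [[0.002, -0.09, 0], [0, 0, 0], 0.06],
    [[0.003, -0.135, 0], [0, 0, 0], 0.06],
    [[0.0045, -0.175, 0], [0, 0, 0], 0.06],
    [[0.0054, -0.2095, 0.0], [0, 0, 0], 0.06]
  ]
}}

```text
time: 33.9
tool_pos: [0.5071, -0.2591, 0.1908]
tool_rot: [-3.141, 0.001, -3.103]
contact_force: [0.5, 1.0, -0.3]
opening: 0.06
grip_force: 0.0
```

Request:
{"method": "arm_command", "body": {
  "moves": [
    [[0, 0, 0], [0, 0, 0], 0.06],
    [[0, 0, 0.03], [0, 0, 0], 0.06],
    [[0, 0, 0.06], [0, 0, 0], 0.06],
    [[0, 0, 0.08], [0, 0, 0], 0.06],
    [[0, 0, 0.09], [0, 0, 0], 0.06]
  ]
}}

```text
time: 34.4
tool_pos: [0.5061, -0.2553, 0.0988]
tool_rot: [3.139, -0.002, -3.101]
contact_force: [-0.1, -0.4, 1.1]
opening: 0.0599
grip_force: 0.0
```

```bash
python3 st.py; python3 - <<'E'
from h import *
np.set_printoptions(precision=4,suppress=True,linewidth=170)
S=np.mean([snap('side') for _ in range(3)],0).astype(np.uint8);T=np.mean([snap('top') for _ in range(3)],0).astype(np.uint8)
o=robot.observe();p=o['tool_pos'];print('tcp proj',proj('side',p),proj('top',p))
h=np.array([.738,-.043,.02])
for u,v in((268.3,88.2),(268.5,88.1)):
  for z in(.23,.24,.25,.26):
    X=onz('top',u,v,z);d=X-h;r=np.hypot(d[0],d[2]);print(z,X,r,'theta',np.arctan2(d[0],d[2])+np.arctan2(.145,.2),'side',proj('side',X))
a=cv2.resize(T[75:100,255:282],None,fx=12,fy=12,interpolation=cv2.INTER_CUBIC)
b=cv2.resize(S[145:190,320:365],None,fx=8,fy=8,interpolation=cv2.INTER_CUBIC)
e=cv2.resize(S[190:280,200:330],None,fx=4,fy=4,interpolation=cv2.INTER_CUBIC)[:230]
c=np.zeros((600,800,3),np.uint8);c[:300,:324]=a;c[:360,330:690]=b;c[365:595,:520]=e
cv2.imwrite('pics/c11.png',c[...,::-1])
E
```

```text
[ 0.5065 -0.2558  0.1002] [0.2025 0.2525 0.1457] [0.0376 0.0075 0.0434] [-3.1409  0.0012 -3.1012] 0.06020474570302487 34.6
tcp proj [254.1173 245.0962] [329.1254 194.814 ]
0.23 [ 0.8264 -0.0418  0.23  ] 0.22784817674443872 theta 1.0257507807318884 side [337.4278 170.5756]
0.24 [ 0.8223 -0.0416  0.24  ] 0.23560465630841315 theta 0.9933046195744347 side [336.5923 168.1175]
0.25 [ 0.8182 -0.0414  0.25  ] 0.24359322762174207 theta 0.962956336043606 side [335.75   165.6394]
0.26 [ 0.8142 -0.0411  0.26  ] 0.25179180100369064 theta 0.9345596199726967 side [334.9008 163.141 ]
0.23 [ 0.8267 -0.0424  0.23  ] 0.22798173491779913 theta 1.0271401415658676 side [337.5757 170.6563]
0.24 [ 0.8227 -0.0422  0.24  ] 0.23572683076297357 theta 0.9946545421684148 side [336.7392 168.1969]
0.25 [ 0.8186 -0.042   0.25  ] 0.24370473368015952 theta 0.9642654706103111 side [335.8959 165.7176]
0.26 [ 0.8145 -0.0417  0.26  ] 0.2518933244169352 theta 0.9358273112590223 side [335.0458 163.2179]
```

View pics/c11.png

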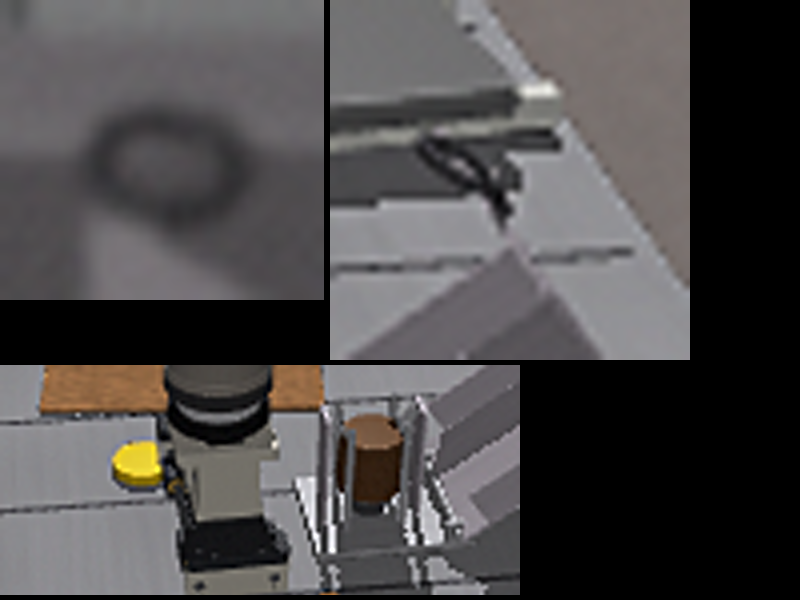

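The crop shows the ring eye at side px (336,165) and top px (268.7,88.2). That gives an eye at about (0.818, -0.0425, 0.253) and a hood angle of about 0.95. Next I grip the pole.

Request:
{"method": "arm_command", "body": {
  "moves": [
    [[0.003, 0, 0.015], [0, 0, 0], 0.06],
    [[0.003, 0, 0.03], [0, 0, 0], 0.06],
    [[0.003, 0, 0.045], [0, 0, 0], 0.06],
    [[0.003, 0, 0.055], [0, 0, 0], 0.06],
    [[0.003, 0, 0.06], [0, 0, 0], 0.06]
  ]
}}

```text
time: 35.4
tool_pos: [0.5029, -0.2563, 0.0404]
tool_rot: [3.141, -0.001, -3.102]
contact_force: [0.4, 0.0, 0.1]
opening: 0.0599
grip_force: 0.0
```

Request:
{"method": "arm_command", "body": {
  "moves": [
    [[0, 0, 0], [0, 0, 0], 0.06],
    [[0, 0, 0], [0, 0, 0], 0.03],
    [[0, 0, 0], [0, 0, 0], 0.02],
    [[0, 0, 0], [0, 0, 0], 0.01],
    [[0, 0, 0], [0, 0, 0], 0.005]
  ],
  "squeeze": 20
}}

```text
time: 35.9
tool_pos: [0.5033, -0.2565, 0.0414]
tool_rot: [-3.141, 0.001, -3.102]
contact_force: [-0.5, -0.1, 0.2]
opening: 0.0326
grip_force: 0.0
```

```bash
python3 st.py
```

```text
[ 0.5033 -0.2565  0.0412] [ 0.0724 -0.6899  0.16  ] [0.0237 0.0771 0.0447] [-3.1416  0.0002 -3.1015] 0.01638786597147705 36.1
```

Request:
{"method": "arm_command", "body": {
  "moves": [
    [[0, 0, 0], [0, 0, 0], 0.005],
    [[0, 0, 0], [0, 0, 0], 0.005],
    [[0, 0, 0], [0, 0, 0], 0.005],
    [[0, 0, 0], [0, 0, 0], 0.005],
    [[0, 0, 0], [0, 0, 0], 0.005]
  ],
  "squeeze": 60
}}

```text
time: 36.6
tool_pos: [0.5032, -0.2565, 0.0411]
tool_rot: [-3.142, 0.0, -3.102]
contact_force: [-0.2, -0.6, 1.6]
opening: 0.0135
grip_force: 60.0
```

Request:
{"method": "arm_command", "body": {
  "moves": [
    [[0, 0, 0], [0, 0, 0], 0.005],
    [[0, 0, -0.005], [0, 0, 0], 0.005],
    [[0, 0, -0.02], [0, 0, 0], 0.005],
    [[0, 0, -0.05], [0, 0, 0], 0.005],
    [[0, 0, -0.08], [0, 0, 0], 0.005]
  ]
}}

```text
time: 37.1
tool_pos: [0.5025, -0.2559, 0.1213]
tool_rot: [3.14, -0.002, -3.101]
contact_force: [0.0, -0.3, -1.3]
opening: 0.0131
grip_force: 60.0
```

```bash
python3 st.py; python3 - <<'E'
from h import *
np.set_printoptions(precision=4,suppress=True,linewidth=170)
S=np.mean([snap('side') for _ in range(3)],0).astype(int)
p=robot.observe()['tool_pos'];ax=np.r_[p[:2],p[2]+.019]
d=np.array([np.cos(.04),np.sin(.04),0])
for t in(-.14,-.1,-.05,.06,.1,.15,.185):
    X=ax+d*t;u,v=proj('side',X);c=S[int(v)-14:int(v)+15,int(round(u))].sum(1);b=c>c.max()-110
    print(t,u,v,int(v)-14+np.flatnonzero(b).mean(),b.sum(),c.max())
E
```

```text
[ 0.5043 -0.2571  0.1239] [ 0.6273 -0.4085 -1.6101] [0.0142 0.0101 0.013 ] [-3.1415  0.0003 -3.1015] 0.013511209090254729 37.3
-0.14 207.31807982299452 240.42883006770163 238.5 16 450
-0.1 220.42078356577437 239.12446090605692 238.5 2 679
-0.05 236.64194571581746 237.50965039901064 238.0 1 601
0.06 271.72657164245834 234.01698926548167 233.5 2 677
0.1 284.28372208739 232.76692972662292 232.5 2 673
0.15 299.8326355268756 231.21904132238996 231.0 3 669
0.185 310.62061325639803 230.14510225277976 227.4 5 637
```

Request:
{"method": "arm_command", "body": {
  "moves": [
    [[0, 0, -0.035], [0, 0, 0], 0.005],
    [[0, 0, -0.075], [0, 0, 0], 0.005],
    [[0, 0, -0.115], [0, 0, 0], 0.005],
    [[0, 0, -0.155], [0, 0, 0], 0.005],
    [[0, 0, -0.194], [0, 0, 0], 0.005]
  ]
}}

```text
time: 37.95
tool_pos: [0.5028, -0.2562, 0.3153]
tool_rot: [3.14, -0.002, -3.102]
contact_force: [0.7, -0.4, -2.0]
opening: 0.0138
grip_force: 60.0
```

Request:
{"method": "arm_command", "body": {
  "moves": [
    [[-0.02, 0.035, 0], [0, 0, 0], 0.005],
    [[-0.045, 0.07, 0], [0, 0, 0], 0.005],
    [[-0.07, 0.105, 0], [0, 0, 0], 0.005],
    [[-0.095, 0.14, 0], [0, 0, 0], 0.005],
    [[-0.11, 0.175, 0], [0, 0, 0], 0.005]
  ]
}}

```text
time: 38.45
tool_pos: [0.607, -0.0755, 0.3129]
tool_rot: [3.14, -0.003, -3.101]
contact_force: [0.7, -0.1, -2.0]
opening: 0.0135
grip_force: 60.0
```

Request:
{"method": "arm_command", "body": {
  "moves": [
    [[-0.01, 0.015, 0], [0, 0, 0], 0.005],
    [[-0.0216, 0.0269, 0], [0, 0, 0], 0.005],
    [[-0.0216, 0.0269, 0], [0, 0, 0], 0.005],
    [[-0.0216, 0.0269, 0], [0, 0, 0], 0.005],
    [[-0.0216, 0.0269, 0], [0, 0, 0], 0.005]
  ]
}}

```text
time: 38.95
tool_pos: [0.6261, -0.0506, 0.3146]
tool_rot: [-3.142, -0.001, -3.103]
contact_force: [-0.1, 0.0, -1.6]
opening: 0.0135
grip_force: 60.0
```

```bash
python3 st.py; python3 - <<'E'
from h import *
S=np.mean([snap('side') for _ in range(2)],0).astype(np.uint8);T=np.mean([snap('top') for _ in range(2)],0).astype(np.uint8)
p=robot.observe()['tool_pos'];d=np.array([np.cos(.04),np.sin(.04),0])
for dz in(.0165,-.0105,-.0345): print(proj('top',p+d*.19+[0,0,dz]),proj('side',p+d*.19+[0,0,dz]))
a=cv2.resize(T[60:120,245:290],None,fx=8,fy=8,interpolation=cv2.INTER_CUBIC)
b=cv2.resize(S[130:190,305:360],None,fx=8,fy=8,interpolation=cv2.INTER_CUBIC)
c=np.zeros((480,800,3),np.uint8);c[:480,:360]=a;c[:480,360:800]=b
cv2.imwrite('pics/c12.png',c[...,::-1])
E
```

```text
[ 0.6262 -0.0505  0.3151] [ 0.1523 -0.1067 -1.7132] [-0.0272 -0.005   0.0079] [-3.1416  0.0001 -3.1028] 0.013633952910335975 39.15
[269.37777892  77.84955859] [337.90895482 144.46721924]
[269.08465558  81.63157019] [337.02336028 151.66454923]
[268.83514903  84.85081796] [336.25217196 157.93208653]
```

View pics/c12.png

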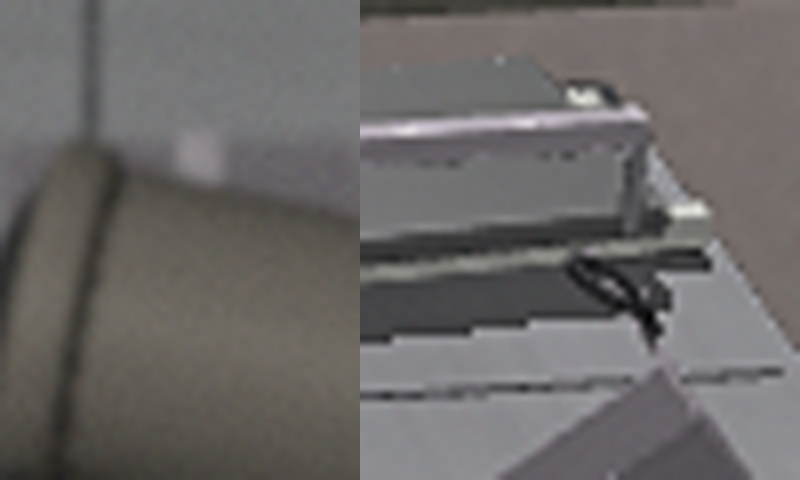

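The side crop shows the hook pin at u≈338.8 with its tip at row ≈159, just above the ring, whose centre is at (336,166). Once lowered the pin would sit about 1 px (4 mm) too far out, so I'll shift back 3.5 mm and lower it through.

Request:
{"method": "arm_command", "body": {
  "moves": [
    [[0.0035, 0.001, 0], [0, 0, 0], 0.005],
    [[0.0035, 0.001, 0.005], [0, 0, 0], 0.005],
    [[0.0035, 0.001, 0.011], [0, 0, 0], 0.005],
    [[0.0035, 0.001, 0.018], [0, 0, 0], 0.005],
    [[0.0035, 0.001, 0.025], [0, 0, 0], 0.005]
  ]
}}

```text
time: 39.85
tool_pos: [0.6229, -0.0486, 0.2891]
tool_rot: [3.141, -0.001, -3.102]
contact_force: [0.5, 0.0, -1.4]
opening: 0.0133
grip_force: 60.0
```

```bash
python3 st.py
```

```text
[ 0.6227 -0.0485  0.2887] [ 0.0319 -0.0271 -2.0814] [ 0.042   0.     -0.0137] [ 3.1414 -0.0004 -3.1016] 0.013289758289074334 40.05
```

Request:
{"method": "arm_command", "body": {
  "moves": [
    [[0, 0, 0.004], [0, 0, 0], 0.005],
    [[0, 0, 0.008], [0, 0, 0], 0.005],
    [[0, 0, 0.012], [0, 0, 0], 0.005],
    [[0, 0, 0.016], [0, 0, 0], 0.005],
    [[0, 0, 0.02], [0, 0, 0], 0.005]
  ]
}}

```text
time: 40.55
tool_pos: [0.623, -0.0486, 0.2696]
tool_rot: [3.142, -0.0, -3.102]
contact_force: [0.0, 0.3, -1.8]
opening: 0.0135
grip_force: 60.0
```

```bash
python3 st.py
```

```text
[ 0.6229 -0.0486  0.2694] [-0.0191  0.0161 -2.161 ] [-0.0004  0.0192 -0.0556] [ 3.1415 -0.0001 -3.1016] 0.013841909054576319 40.75
```

Request:
{"method": "arm_command", "body": {
  "moves": [
    [[0, 0, 0.003], [0, 0, 0], 0.005],
    [[0, 0, 0.006], [0, 0, 0], 0.005],
    [[0.004, 0, 0.007], [0, 0, 0], 0.005],
    [[0.008, 0, 0.007], [0, 0, 0], 0.005],
    [[0.013, 0, 0.007], [0, 0, 0], 0.005]
  ]
}}

```text
time: 41.25
tool_pos: [0.6101, -0.0491, 0.2632]
tool_rot: [3.142, 0.001, -3.102]
contact_force: [2.8, -0.0, -2.3]
opening: 0.014
grip_force: 60.0
```

```bash
python3 st.py
```

```text
[ 0.6098 -0.0491  0.2635] [ 1.1221  0.439  -2.0888] [0.0221 0.004  0.0207] [-3.1416  0.0002 -3.1017] 0.013313645431905736 41.45
```

Request:
{"method": "arm_command", "body": {
  "moves": [
    [[0.005, 0, -0.001], [0, 0, 0], 0.005],
    [[0.01, 0, -0.002], [0, 0, 0], 0.005],
    [[0.015, 0, -0.004], [0, 0, 0], 0.005],
    [[0.02, 0, -0.005], [0, 0, 0], 0.005],
    [[0.0256, 0, -0.0073], [0, 0, 0], 0.005]
  ]
}}

```text
time: 41.95
tool_pos: [0.5839, -0.0501, 0.2703]
tool_rot: [3.141, -0.0, -3.102]
contact_force: [3.6, -0.2, -3.5]
opening: 0.0133
grip_force: 60.0
```

```bash
python3 st.py
```

```text
[ 0.5836 -0.0502  0.2707] [ 0.2184 -0.0561 -1.8097] [ 0.0446  0.1078 -0.0112] [ 3.1416 -0.0006 -3.1018] 0.013749330330101563 42.15
```

Request:
{"method": "arm_command", "body": {
  "moves": [
    [[0.01, 0, -0.002], [0, 0, 0], 0.005],
    [[0.02, 0, -0.0035], [0, 0, 0], 0.005],
    [[0.03, 0, -0.005], [0, 0, 0], 0.005],
    [[0.04, 0, -0.0055], [0, 0, 0], 0.005],
    [[0.049, 0, -0.006], [0, 0, 0], 0.005]
  ]
}}

```text
time: 42.65
tool_pos: [0.5344, -0.0521, 0.2764]
tool_rot: [3.141, -0.0, -3.102]
contact_force: [4.0, 0.3, -4.1]
opening: 0.0133
grip_force: 60.0
```

Request:
{"method": "arm_command", "body": {
  "moves": [
    [[0.01, 0, 0], [0, 0, 0], 0.005],
    [[0.02, 0, 0.0003], [0, 0, 0], 0.005],
    [[0.03, 0, 0.001], [0, 0, 0], 0.005],
    [[0.04, 0, 0.0023], [0, 0, 0], 0.005],
    [[0.049, 0, 0.0037], [0, 0, 0], 0.005]
  ]
}}

```text
time: 43.15
tool_pos: [0.4857, -0.054, 0.2725]
tool_rot: [3.141, 0.0, -3.102]
contact_force: [2.9, 0.9, -3.5]
opening: 0.0136
grip_force: 60.0
```

```bash
python3 st.py; python3 - <<'E'
from h import *
S=np.mean([snap('side') for _ in range(2)],0).astype(int)
p=robot.observe()['tool_pos'];d=np.array([np.cos(.04),np.sin(.04),0]);hk=p+d*.19
print('hook pt side',proj('side',hk+[0,0,-.0105]))
u,v=proj('side',hk+[0,0,-.0105]);u,v=int(round(u)),int(round(v));print(S[v-12:v+18:1,u-9:u+14].sum(2)//3)
# hood sheet colour mask diff vs initial
S0=cv2.imread('pics/Sa.png')[...,::-1].astype(int)
m=np.abs(S-S0).sum(2)>60;print('changed at old hood',m[190:225,320:355].mean())
E
```

```text
[ 0.4854 -0.0541  0.2727] [ 0.1751 -0.0931 -1.9451] [ 0.0748 -0.0226  0.0383] [-3.1414  0.0003 -3.1018] 0.013257297203879206 43.35
hook pt side [296.37180219 165.51260224]
[[120 119 119 119 120 120 119 119 119 118 119 118 117 118 117 117 117 117
  116 117 116 115 115]
 [120 120 120 120 119 117 119 118 118 116 117 117 119 118 116 116 117 117
  117 116 116 117 115]
 [119 119 117 116 116 115 115 112 112 110 112 114 116 118 119 118 118 118
  117 118 116 116 117]
 [113 130 129 129 148 148 147 145 192 166 168 151 116 117 118 117 117 116
  116 117 117 116 117]
 [190 191 192 194 197 197 199 198 201 199 199 229 125 119 119 129 130 115
  115 116 118 120 122]
 [193 184 151 151 125 128 125 106 107  95  95  99 128 126 126 115 147 150
  136 124 109 106  93]
 [ 97  99  95  97  96  95  96  94  96  95  96  95 110  86  77  79 129 165
  159 158 132  74  75]
 [ 99  99  99 100  99  98  99 100 102 103 101 102  86  58  59  56  62 127
  159 153 155 157 162]
 [105 107 106 104 117 125 107  98 100  82  79  94  90  56  59  57  61  93
  163 154 151 153 157]
 [ 71  45  40  58  57  56  55  53  59  55  60  89  83  
[... 1321 characters left out ...]
143 140 141 142 142 141 141 141 142 140 140 139 138 139
  139 139 138 137 138]
 [144 143 143 143 144 143 141 144 144 143 142 143 144 146 144 145 142 144
  145 145 145 142 143]
 [147 149 150 150 150 150 148 148 149 126 124 127 126 103 101 101 102  82
   80  79  70  47  80]
 [105  81  81  70  50  81  82  68  69 100  99 100  88  86 124 122 108 107
  142 141 141 139 138]
 [110 144 145 145 143 144 145 143 144 143 143 142 144 142 145 145 140 140
  143 141 140 140 140]
 [141 143 143 143 142 142 142 143 144 143 142 140 142 142 142 142 141 140
  140 140 140 141 142]
 [141 143 141 143 143 141 140 142 141 142 141 140 140 140 140 143 142 141
  140 139 140 141 145]]
changed at old hood 0.5861224489795919
```

The pixel values show the pin passing through the dark ring and coming out below it, and the hood has moved to about 0.45. I'll continue to shut.

Request:
{"method": "arm_command", "body": {
  "moves": [
    [[0.01, 0, 0.002], [0, 0, 0], 0.005],
    [[0.02, 0, 0.0045], [0, 0, 0], 0.005],
    [[0.03, 0, 0.0075], [0, 0, 0], 0.005],
    [[0.039, 0, 0.0105], [0, 0, 0], 0.005],
    [[0.0475, 0, 0.0135], [0, 0, 0], 0.005]
  ]
}}

```text
time: 43.95
tool_pos: [0.4381, -0.0559, 0.2587]
tool_rot: [3.141, -0.0, -3.102]
contact_force: [2.8, 0.5, -3.3]
opening: 0.0137
grip_force: 60.0
```

Request:
{"method": "arm_command", "body": {
  "moves": [
    [[0.007, 0, 0.003], [0, 0, 0], 0.005],
    [[0.014, 0, 0.006], [0, 0, 0], 0.005],
    [[0.021, 0, 0.0095], [0, 0, 0], 0.005],
    [[0.027, 0, 0.013], [0, 0, 0], 0.005],
    [[0.0333, 0, 0.0162], [0, 0, 0], 0.005]
  ]
}}

```text
time: 44.45
tool_pos: [0.4054, -0.0573, 0.2426]
tool_rot: [3.141, 0.0, -3.102]
contact_force: [4.5, 0.7, -5.4]
opening: 0.0135
grip_force: 60.0
```

```bash
python3 st.py
```

```text
[ 0.4049 -0.0573  0.2427] [-0.2604  0.1367 -2.1792] [ 0.0024 -0.0447  0.0527] [-3.1414 -0.0002 -3.1019] 0.013469842174766844 44.65
```

Request:
{"method": "arm_command", "body": {
  "moves": [
    [[0.003, 0, 0.002], [0, 0, 0], 0.005],
    [[0.006, 0, 0.004], [0, 0, 0], 0.005],
    [[0.009, 0, 0.006], [0, 0, 0], 0.005],
    [[0.012, 0, 0.008], [0, 0, 0], 0.005],
    [[0.015, 0, 0.0095], [0, 0, 0], 0.005]
  ]
}}

```text
time: 45.15
tool_pos: [0.3916, -0.058, 0.2334]
tool_rot: [-3.141, 0.003, -3.102]
contact_force: [11.3, 0.9, -4.8]
opening: 0.0133
grip_force: 60.0
```

```bash
python3 st.py
```

```text
[ 0.3918 -0.058   0.2336] [ 6.8281  0.353  -4.3345] [ 0.0869 -0.9225 -0.0236] [-3.1413  0.0028 -3.1018] 0.013834730004251275 45.35
```

Request:
{"method": "arm_command", "body": {
  "moves": [
    [[0.001, 0, 0.0005], [0, 0, 0], 0.005],
    [[0.002, 0, 0.001], [0, 0, 0], 0.005],
    [[0.003, 0, 0.0015], [0, 0, 0], 0.005],
    [[0.004, 0, 0.002], [0, 0, 0], 0.005],
    [[0.004, 0, 0.002], [0, 0, 0], 0.005]
  ]
}}

```text
time: 45.85
tool_pos: [0.3913, -0.0586, 0.2326]
tool_rot: [-3.14, 0.011, -3.102]
contact_force: [18.5, 0.7, -6.2]
opening: 0.0137
grip_force: 60.0
```

```bash
python3 st.py; python3 - <<'E'
from h import *
np.set_printoptions(precision=4,suppress=True,linewidth=200)
S=np.mean([snap('side') for _ in range(2)],0).astype(int)
# predicted shut roof edge corners & eye
y=-.046
for n,X in(('eye',[.593,-.048,.22]),('roof edge -y',[.622,-.12,.22]),('roof back -y',[.738,-.118,.22]),('hinge -y',[.738,-.118,.02])): print(n,proj('side',X))
p=robot.observe()['tool_pos'];d=np.array([np.cos(.04),np.sin(.04),0]);hk=p+d*.19+[0,0,-.0105];print('hook',hk,proj('side',hk))
u,v=[int(round(q)) for q in proj('side',hk)];print(S[v-8:v+13,u-9:u+16].sum(2)//3)
u,v=313,230
for v in(185,200,215):print(v,'u295..340',S[v,295:340].sum(1)//3)
E
```

```text
[ 0.3913 -0.0586  0.2326] [18.2638  0.8819 -6.4509] [ 0.1125 -2.7815  0.1158] [-3.14    0.0111 -3.1019] 0.013599441194723286 46.05
eye [272.0405 177.8492]
roof edge -y [284.0025 188.1995]
roof back -y [318.1039 185.7404]
hinge -y [313.4202 232.8948]
hook [ 0.5811 -0.051   0.2221] [268.7795 177.9577]
[[122 157 181 217 193 195 196 199 203 206 236 139 139 140 140 139 138 132 121 198 193 189 189 190 190]
 [214 214 214 214 232 235 208 201 187 158 135  98 138 141 139 139 139 136 165 204 194 190 189 189 191]
 [107 109 112  96  97 100  95  96  96  96  92 108 157 143 142 141 140 140  87 206 200 193 190 191 191]
 [ 95  95  96  95  93  94  95  96  95  97  96  71 110 144 146 148 146 145 137 125 201 195 191 190 189]
 [ 96  98  94  96  96  95  96  94  94  96 122  72 114 158 143 107 106 126 151  89 209 203 195 194 192]
 [115 109 122 121 103 136 109 102 153 115  84  84  61  49  37  30  30  51  83 122 138 217 211 203 197]
 [136 135 138 139 138 140 139 137 143 110  80  87  28  20  19  75  35  19  76  47  49 101  97 128 204]
 [100  98  93  96 102  99  96 102 111  76  83  85  65 118 116 114 116  51  76 
[... 1252 characters left out ...]
138 141]
 [109 105 103  96 101 104 103 101 103 105 106 107 103 102 105 106 104 101  97  98 105 145 141 140 139]]
185 u295..340 [188 190 187 186 184 183 181 184 184 186 186 187 186 184 185 186 185 186 185 187 191 190 190 192 196 167 137 137 138 137 137 140 140 141 140 140 138 140 138 139 141 144 144 144 143]
200 u295..340 [150  98  72  89  77 100 101  76  64  61  89  73  69 101  98 101  98  99  99  99  99  99  96  96 103 144 142 141 141 140 139 136 139 140 138 136 136 136 139 139 139 139 139 139 139]
215 u295..340 [ 29  31  32  26  19  59  97  59  60  70 100  79  99  97  97  97  96  98  97  98  98  96  93 129 139 136 137 136 136 135 135 135 137 136 137 138 137 137 137 139 140 141 136 138 143]
```

The hood is against its stop: 18 N elastic with no motion, hook still in the ring and the roof level. I'll ease the hook to the ring centre and lift it out.

Request:
{"method": "arm_command", "body": {
  "moves": [
    [[-0.003, 0, 0], [0, 0, 0], 0.005],
    [[-0.007, 0, 0], [0, 0, 0], 0.005],
    [[-0.011, 0, 0], [0, 0, 0], 0.005],
    [[-0.014, 0, 0], [0, 0, 0], 0.005],
    [[-0.014, 0, 0], [0, 0, 0], 0.005]
  ]
}}

```text
time: 46.65
tool_pos: [0.4009, -0.0575, 0.2312]
tool_rot: [3.141, -0.001, -3.101]
contact_force: [0.2, -0.2, -1.5]
opening: 0.0132
grip_force: 60.0
```

```bash
python3 st.py
```

```text
[ 0.4006 -0.0574  0.2313] [ 0.3573  0.2977 -2.0287] [-0.0218 -0.0079 -0.0149] [ 3.1414 -0.0004 -3.1016] 0.013544715424990557 46.85
```

Request:
{"method": "arm_command", "body": {
  "moves": [
    [[0, 0, -0.004], [0, 0, 0], 0.005],
    [[0, 0, -0.008], [0, 0, 0], 0.005],
    [[0, 0, -0.012], [0, 0, 0], 0.005],
    [[0, 0, -0.016], [0, 0, 0], 0.005],
    [[0, 0, -0.02], [0, 0, 0], 0.005]
  ]
}}

```text
time: 47.35
tool_pos: [0.4009, -0.0575, 0.2519]
tool_rot: [-3.142, 0.0, -3.102]
contact_force: [-0.0, -0.1, -2.1]
opening: 0.0134
grip_force: 60.0
```

```bash
python3 st.py
```

```text
[ 0.401  -0.0576  0.2519] [ 0.0057 -0.2251 -1.8811] [-0.0101  0.0231  0.0442] [ 3.1416  0.0001 -3.1016] 0.01346616317876417 47.55
```

Request:
{"method": "arm_command", "body": {
  "moves": [
    [[0, 0, -0.01], [0, 0, 0], 0.005],
    [[0, 0, -0.02], [0, 0, 0], 0.005],
    [[0, 0, -0.03], [0, 0, 0], 0.005],
    [[0, 0, -0.045], [0, 0, 0], 0.005],
    [[0, 0, -0.06], [0, 0, 0], 0.005]
  ]
}}

```text
time: 48.05
tool_pos: [0.4009, -0.0575, 0.3127]
tool_rot: [-3.141, 0.001, -3.102]
contact_force: [-1.0, 0.4, -1.5]
opening: 0.0135
grip_force: 60.0
```

```bash
python3 st.py; cat > pole.py <<'E'
from h import *
np.set_printoptions(precision=4,suppress=True,linewidth=170)
S=np.mean([snap('side') for _ in range(3)],0).astype(int)
p=robot.observe()['tool_pos'];ax=np.r_[p[:2],p[2]+.019]
d=np.array([np.cos(.04),np.sin(.04),0])
for t in(-.13,-.1,-.07,.06,.09,.12,.15,.18):
    X=ax+d*t;u,v=proj('side',X);c=S[int(v)-12:int(v)+13,int(round(u))].sum(1)//3;g=np.diff(c)
    b=c>c.max()-40
    print(t,round(u,1),round(v,1),'bright',int(v)-12+np.flatnonzero(b).mean(),b.sum(),c.max(),'drop at',int(v)-12+np.argmin(g)+.5)
E
python3 pole.py
```

```text
[ 0.4015 -0.0577  0.3133] [-0.0459 -0.3143 -1.0863] [0.0036 0.0223 0.0197] [-3.1414  0.0007 -3.1016] 0.013483779679198445 48.25
-0.13 173.9 156.5 bright 155.5 2 188 drop at 156.5
-0.1 183.4 155.8 bright 158.0 9 176 drop at 156.5
-0.07 192.8 155.1 bright 154.5 2 193 drop at 155.5
0.06 232.9 152.3 bright 151.5 2 189 drop at 152.5
0.09 242.0 151.6 bright 151.5 2 195 drop at 161.5
0.12 251.1 151.0 bright 151.0 1 218 drop at 151.5
0.15 260.1 150.3 bright 150.0 1 200 drop at 150.5
0.18 269.1 149.7 bright 149.5 2 192 drop at 150.5
```

Request:
{"method": "arm_command", "body": {
  "moves": [
    [[0, -0.035, 0], [0, 0, 0], 0.005],
    [[0, -0.07, 0], [0, 0, 0], 0.005],
    [[0, -0.105, 0], [0, 0, 0], 0.005],
    [[-0.01, -0.14, 0], [0, 0, 0], 0.005],
    [[-0.03, -0.175, 0], [0, 0, 0], 0.005]
  ]
}}

```text
time: 48.9
tool_pos: [0.4372, -0.2325, 0.3111]
tool_rot: [3.141, -0.001, -3.103]
contact_force: [1.0, 0.5, -0.8]
opening: 0.0136
grip_force: 60.0
```

Request:
{"method": "arm_command", "body": {
  "moves": [
    [[-0.03, -0.0277, 0], [0, 0, 0], 0.005],
    [[-0.0637, -0.0277, 0.02], [0, 0, 0], 0.005],
    [[-0.0637, -0.0277, 0.06], [0, 0, 0], 0.005],
    [[-0.0637, -0.0277, 0.1], [0, 0, 0], 0.005],
    [[-0.0637, -0.0277, 0.14], [0, 0, 0], 0.005]
  ]
}}

```text
time: 49.4
tool_pos: [0.5023, -0.256, 0.169]
tool_rot: [3.141, -0.001, -3.101]
contact_force: [0.7, 0.3, -2.2]
opening: 0.0134
grip_force: 60.0
```

Request:
{"method": "arm_command", "body": {
  "moves": [
    [[0, 0, 0.02], [0, 0, 0], 0.005],
    [[0, 0, 0.04], [0, 0, 0], 0.005],
    [[0, 0, 0.05], [0, 0, 0], 0.005],
    [[0, 0, 0.05], [0, 0, 0], 0.005],
    [[0, 0, 0.05], [0, 0, 0], 0.005]
  ]
}}

```text
time: 49.9
tool_pos: [0.5029, -0.2565, 0.1219]
tool_rot: [-3.141, 0.001, -3.102]
contact_force: [0.1, -0.4, -1.7]
opening: 0.0135
grip_force: 60.0
```

```bash
python3 st.py; python3 pole.py; python3 - <<'E'
from h import *
T=np.mean([snap('top') for _ in range(2)],0).astype(int).sum(2)//3
p=robot.observe()['tool_pos'];d=np.array([np.cos(.04),np.sin(.04),0])
for t in(.07,.1,.13,.16):
    X=np.r_[p[:2],p[2]+.024]+d*t;u,v=proj('top',X);r=T[int(round(v)),int(u)-7:int(u)+8];print(t,u,v,int(u)-7,r)
E
```

```text
[ 0.5031 -0.2567  0.1225] [-0.2112  0.189  -2.0324] [-0.0049  0.0247 -0.0268] [-3.1405  0.0016 -3.1015] 0.013037674620679236 50.1
-0.13 210.7 239.6 bright 239.5 2 248 drop at 240.5
-0.1 220.5 238.6 bright 238.5 2 240 drop at 239.5
-0.07 230.3 237.6 bright 237.5 2 221 drop at 238.5
0.06 271.9 233.5 bright 233.5 2 237 drop at 234.5
0.09 281.4 232.5 bright 232.5 2 224 drop at 233.5
0.12 290.8 231.6 bright 231.5 2 223 drop at 232.5
0.15 300.1 230.7 bright 230.5 2 221 drop at 231.5
0.18 309.3 229.8 bright 229.5 2 216 drop at 230.5
0.07 330.580888039754 173.25694564536775 323 [ 40  41  35  37  38  39  54  74  89  97 105 102  98  98  93]
0.1 330.1803925265651 164.3045877751835 323 [ 68  69  71  78  99 124 131 114  84  53  37  42  44  63  79]
0.13 329.7823054753103 155.406066745715 322 [ 69  68  70  73  87 114 134 141 136 117  91  71  61  51  54]
0.16 329.3866052254497 146.56089837449738 322 [ 67  67  70  74  92 125 142 143 135 107  78  64  59  45  50]
```

Request:
{"method": "arm_command", "body": {
  "moves": [
    [[0, 0, 0.015], [0, 0, 0], 0.005],
    [[0, 0, 0.03], [0, 0, 0], 0.005],
    [[0, 0, 0.045], [0, 0, 0], 0.005],
    [[0, 0, 0.06], [0, 0, 0], 0.005],
    [[0, 0, 0.07], [0, 0, 0], 0.005]
  ]
}}

```text
time: 50.85
tool_pos: [0.5023, -0.2561, 0.0504]
tool_rot: [3.141, -0.001, -3.102]
contact_force: [-0.1, -1.3, -2.2]
opening: 0.0135
grip_force: 60.0
```

Request:
{"method": "arm_command", "body": {
  "moves": [
    [[0, 0, 0.003], [0, 0, 0], 0.005],
    [[0, 0, 0.006], [0, 0, 0], 0.005],
    [[0, 0, 0.009], [0, 0, 0], 0.005],
    [[0, 0, 0.011], [0, 0, 0], 0.005],
    [[0, 0, 0.011], [0, 0, 0], 0.005]
  ]
}}

```text
time: 51.35
tool_pos: [0.5029, -0.2565, 0.0411]
tool_rot: [-3.141, 0.001, -3.102]
contact_force: [0.1, 0.6, 1.6]
opening: 0.0137
grip_force: 60.0
```

```bash
python3 st.py
```

```text
Traceback (most recent call last):
  File "st.py", line 5, in <module>
    S=snap('side');o=robot.observe();P.append(o['tool_pos']);F.append(o['contact_force'])
  File "h.py", line 4, in snap
    im=robot.read_camera(n)
ValueError: 200 camera calls are used up
```

The pole is resting in the cradle: the force changed from -2 to +1.6 N at the original height. The camera budget is used up. Release and withdraw.

Request:
{"method": "arm_command", "body": {
  "moves": [
    [[0, 0, 0], [0, 0, 0], 0.02],
    [[0, 0, 0], [0, 0, 0], 0.03],
    [[0, 0, 0], [0, 0, 0], 0.045],
    [[0, 0, 0], [0, 0, 0], 0.06],
    [[0, 0, 0], [0, 0, 0], 0.06]
  ]
}}

```text
time: 52.0
tool_pos: [0.5026, -0.2563, 0.0403]
tool_rot: [3.141, -0.0, -3.102]
contact_force: [-0.1, -0.1, 0.0]
opening: 0.0474
grip_force: 0.0
```

Request:
{"method": "arm_command", "body": {
  "moves": [
    [[0, 0, 0], [0, 0, 0], 0.06],
    [[0, 0, -0.02], [0, 0, 0], 0.06],
    [[0, 0, -0.05], [0, 0, 0], 0.06],
    [[0, 0, -0.09], [0, 0, 0], 0.06],
    [[0, 0, -0.13], [0, 0, 0], 0.06]
  ]
}}

```text
time: 52.5
tool_pos: [0.5022, -0.256, 0.1715]
tool_rot: [3.141, -0.001, -3.102]
contact_force: [0.6, -1.3, -0.3]
opening: 0.0599
grip_force: 0.0
```

Request:
{"method": "arm_command", "body": {
  "moves": [
    [[0, 0, -0.01], [0, 0, 0], 0.06],
    [[0, 0, -0.02], [0, 0, 0], 0.06],
    [[0, 0, -0.02], [0, 0, 0], 0.06],
    [[0, 0, -0.02], [0, 0, 0], 0.06],
    [[0, 0, -0.02], [0, 0, 0], 0.06]
  ]
}}

```text
time: 53.0
tool_pos: [0.502, -0.2559, 0.1888]
tool_rot: [3.14, -0.002, -3.102]
contact_force: [-0.1, -0.4, -1.0]
opening: 0.06
grip_force: 0.0
```

```bash
python3 -c "
from cell import robot
print(robot.hand_in())"
```

```text
the job is handed in; nothing more can be done
None
```

I handed the job in at about 53 s: all five pucks are snapped into the dispenser, the hood was pulled shut against its stop with the hook, and the pole is back in its cradle. The camera calls ran out before I released the pole, so only the force readings confirm it is resting there, and I didn't check the hood with the camera again after lifting the hook out of the eye.

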